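# Deburr the open bore of a housing with a floating deburrer

## Task

Pick up the deburrer and lay it in the inclined tool rest, let go, then take it again by the end of its handle so that the blade points down. In the bore that has no plug gauge in it, press the blade lightly against the top edge, starting at the groove on the bore's front side, and run it clockwise (seen from above) once all the way round to the groove again, slowly and keeping it pressed on the edge. Put the deburrer back in the inclined rest and let go; leave the blower, the oil bottle and the power bank where they are.

Things in the scene. Friction and masses are not known exactly. Their poses are not given: they have to be found in the camera images.
- handle_mid (a point): centre of the loose deburrer's handle (0.2 kg in all): grey with black ribs, square, 110 long, 24 x 24 mm, flat faces, steel blade beyond its front end. Axes: x along the tool to the blade, z up while it lies as at the start. Handle from x = -55 to +55 mm; blade tip on the axis at x = +107 mm. It balances about 15 mm ahead of the handle's centre
- deburrer: the same tool; origin on the handle's underside, 12 mm under its centre (-z); axes as for handle_mid
- shoulder (a point): middle of the bottom edge of the handle's front end face (55 mm ahead of handle_mid along x, 12 mm below it along -z)
- blade: the deburrer's steel cone blade; origin at its tip, x along the tool away from the handle. 6 mm across at the tip, 12 mm across 16 mm behind it; from 20 mm behind the tip a 6 mm shank runs back to the handle. It floats: springs let it shift sideways without tilting (y and z of the tool) up to 7 mm each way, at 1 N per mm; lengthwise it is rigid
- rest_seat (a point): seat of the fixed inclined tool rest, 68 mm above the bench. x points down along its open trough at 60 degrees below level, z square out of the trough's floor. The seated tool has its axes parallel to these and its shoulder on this point: underside on the floor, front end face against two toe stops with a 15 mm slot between them, open towards z, for the shank
- rest: the whole rest: dark base plate 120 x 74 x 8 mm, post, aluminium trough; origin at bench level under the seat, x level towards where the blade points. Trough floor 18 mm wide, 68 mm long up from the seat. Side walls 28 mm apart inside, flared lips up to 22 mm above the floor, 48 mm wide over all, beside the lowest 31 mm of the handle only; above, its sides are free
- housing: fixed aluminium block 84 (x) x 150 (y) x 46 (z) mm; origin at the centre of its underside, z up, front side -x. Two upright through bores of 52 mm diameter, side by side along y. A dark groove runs from each bore to the front side
- bore_1 (a point): centre of the mouth of the bore at +37 mm y of the housing, on the top face; axes as the housing's: -x is the front side with the groove, +y left
- bore_2 (a point): centre of the mouth of the bore at -37 mm y of the housing; axes the same
- plug: steel plug gauge with a turned knob, fixed in one of the two bores (which one varies): that bore is finished. Origin on its axis at bench level; flange 62 mm across, top 82 mm above the bench. The other bore is open and holds only a low black chip tray at the bottom, 6 mm high
- blower: bulb blower, loose bystander, 58 mm across, 112 tall, standing beside the housing; origin at its underside
- oiler: oil bottle, loose bystander, 36 mm across, 93 tall, standing behind the rest; origin at its underside
- power_bank: white power bank, loose bystander, 118 x 62 x 18 mm, lying in front of the rest, near the bench edge; origin at its underside
Not all that is in view belongs to the job. Leave any brown, purple or yellow look-alike of the plug alone.

How it is judged:
By the outcome, as a careful person would: the job done as asked, in the order asked, and still so for the second after the job is handed in, with the robot touching nothing.
It also fails if it takes over 72 s, if anything falls off the work surface, if the arm or the gripper's body presses on something with over 40 N, if the wrist force passes 120 N, or if a joint passes its speed limit or range.

## Robot

A 6-joint arm with a two-finger parallel gripper is mounted at the origin on a cart in front of the work surface, level with it; the furniture and walls round the work are solid. World frame = base frame: x ahead of the robot, y to its left, z up, the work surface at z = 0. Lengths are in m, angles in rad, forces in N, time in s.
With the tool pointing down it reaches from about 0.375 to 0.825 m from the base axis. Payload 5.5 kg.
Tool frame: the origin (TCP) lies on the centre line of the jaws, within the pads' length; the fingertips stand 14 mm ahead of it and the grasp point (between the pads) lies 5 mm behind it; z points along the fingers, x is the direction in which the jaws open and shut, and the axes are right-handed (so a half turn about z gives the same grasp; the last joint's range is limited). The gripper opens to 85 mm and grips with 20 to 120 N. Pads are 22 mm wide; open, the fingers measure 114 mm over their backs; the gripper's body (76 mm by 85 mm) begins 54 mm behind the grasp point. The pads swing forward as they close: fully open they stand 13 mm farther back than shut.
Start: joints at [1.239, 0.314, -0.047, 1.21, 0, 1.571], TCP at [0.195, 0.567, 0.245] pointing down, gripper open.
Joint ranges: [-2.67, 2.67], [-0.69, 1.73], [-1.03, 1.25], [-2.08, 2.16], [-1.42, 1.45], [-3.14, 3.14]. Speed limits (rad/s): [2.39, 2.39, 3.01, 3.14, 3.14, 3.14].

## Interface

Orientations are given as a rotation vector (axis times angle).
In Python, from workcell import r gives the robot as it stands.
- The arm moves only by the tool send_rows, never from a script. Its argument "increments" is a list of rows, each an object with "slide": the shift along the tool's x, y, z in m, a list of three; "rotation": the turn, a rotation vector about the tool's x, y, z in degrees, a list of three; "claw": the closure, from 0 (fully open) to 1 (shut). In form: [{"slide": [dx, dy, dz], "rotation": [ax, ay, az], "claw": claw}, ...]. A call has exactly 8 rows; each row is the pose to reach, as a shift and turn from the pose commanded when the call began, along the tool's axes at that moment; what a row does not reach only later rows make up. A row lasts 1/10 s, in which the tool goes at most 50 mm and 8.59 degrees, less where a joint would pass 70% of its speed; a pose out of reach is approached as far as the arm can. A call with a gripper value outside its range is refused whole. The fingers move at their own pace and stop on an object; the grip force is fixed at half the most. Time passes only in rows, so rows that repeat a pose let the fingers close, or fill a call up. It gives the time, the measured TCP pose, the force and the opening at its end, in the units of the state.
- r.read_state(): the state, without advancing time (a new reading comes with each control period).
- r.snapshot(name): name is "scene" or "side" or "wrist"; returns a dict with "color" (400x640x3 uint8, red, green, blue), "fx", "fy", "cx", "cy" (pixels), "k1" (the pictures are not rectified: a ray, as slopes to the right and down, at radius r is drawn at 1 + k1 r^2 times it, then the intrinsics apply), "R" (3x3) and "t" (3): a world point X has camera coordinates R X + t. Camera axes: x right, y down, z forward; pixel columns grow to the right and rows downward; lengths in m; the calibration is good to about 2 mm. A picture is of the moment at which its call begins. There is no depth.
- r.close_job(): hands the job in, once; it reports no verdict.
Trained networks look in a picture, given as the dict that the camera call returned (one of the last four; its "shot" number tells which), for a name from the list of things; names that differ only in an ending like _2 or _b are one class to them, and where a whole thing is asked for, a point or a joint stands for the part that bears it (a point fixed in the world has none). Each returns a list of dicts, best first, with "confidence" (0 to 1); they miss things now and then, are a little off and sometimes report something else, mostly with a low value. They report only what shows in the picture. A call takes as long as a camera call. They do not tell look-alikes from the thing itself.
- r.boxes_of(picture, query): "point" ([column, row] in pixels, amid what is visible of it).
- r.spot_point(picture, query): "point" ([column, row] in pixels: a listed point, or the origin of a listed thing).
The state is a dict: "clock": time; "joints": joint angles; "joint_velocities": joint speeds; "joint_efforts": joint torques, N m; "ee_pos": TCP position; "ee_rot": TCP orientation; "force": force on the tool from outside, world axes, zero at the start; "wrist_torque": the same for the moment, N m; "finger_gap": finger opening in m.
Only numpy, scipy, OpenCV 4.12 (cv2) and the standard library are available. Lean on these libraries where they do the work, as an engineer would, in place of code of your own. Each camera call takes 0.05 s, during which the arm holds its last target. There are 200 camera calls.

## Working session

There is one attempt and no reset: what is moved stays moved. The work goes in short steps, Python scripts to look and compute and a tool call to move; the robot and the scene stay as the last step left them, time stands still between calls to the robot, and variables do not carry over. Pictures are saved under pics/ and viewed, about 8 in all and at most 12, crops included, and the job is handed in when it is done.

Besides the shell and the picture viewer there is one more tool, called after ">>>" as name(argument=value, ...), one argument or row to a line, values as JSON. send_rows: Moves the arm, as the interface text tells. Its arguments: {"type":"object","properties":{"increments":{"type":"array"}},"required":["increments"]}

```bash
ls; mkdir -p pics
cat > h.py <<'E'
import numpy as np, cv2
from scipy.spatial.transform import Rotation as Ro
from workcell import r
def ray(p,px):
    d=np.array([(px[0]-p["cx"])/p["fx"],(px[1]-p["cy"])/p["fy"]]);u=d.copy()
    for _ in range(20): u=d/(1+p["k1"]*(u@u))
    R=np.array(p["R"]);t=np.array(p["t"])
    v=R.T@np.array([u[0],u[1],1]);return -R.T@t,v/np.linalg.norm(v)
def onz(p,px,z):
    o,v=ray(p,px);return o+v*(z-o[2])/v[2]
def tri(L):
    A=np.zeros((3,3));b=np.zeros(3)
    for p,px in L:
        o,v=ray(p,px);M=np.eye(3)-np.outer(v,v);A+=M;b+=M@o
    X=np.linalg.solve(A,b)
    return X,[round(1000*np.linalg.norm((np.eye(3)-np.outer(v,v))@(X-o)),1) for o,v in (ray(p,px) for p,px in L)]
def proj(p,X):
    c=np.array(p["R"])@np.array(X)+np.array(p["t"]);u=c[:2]/c[2];u=u*(1+p["k1"]*(u@u))
    return np.array([u[0]*p["fx"]+p["cx"],u[1]*p["fy"]+p["cy"]])
def save(p,n): cv2.imwrite("pics/"+n,cv2.cvtColor(np.asarray(p["color"]),cv2.COLOR_RGB2BGR))
E
python3 - <<'E'
from h import *
np.set_printoptions(precision=4,suppress=True)
P={n:r.snapshot(n) for n in("scene","side","wrist")}
for n,p in P.items(): save(p,n+"0.png"); print(n,"cam",-np.array(p["R"]).T@p["t"],p["fx"],p["k1"])
for q in ["handle_mid","deburrer","shoulder","blade","rest_seat","rest","housing","bore_1","bore_2","plug","blower","oiler","power_bank"]:
    L=[]
    for n,p in P.items():
        a=r.spot_point(p,q)[:3]; print(q,n,[(np.round(x["point"],1).tolist(),round(x["confidence"],2)) for x in a])
        if a and n!="wrist": L.append((p,a[0]["point"]))
    if len(L)>1: print("   tri",*tri(L))
print(r.read_state())
E
```

```text
pics
scene cam [-0.1263 -0.658   0.4739] 387.82182014667796 -0.042250671372413624
side cam [0.4344 0.6638 0.7147] 362.78034895314636 -0.05757798539421003
wrist cam [0.1205 0.594  0.3736] 306.9766454684303 -0.0035717929790546185
handle_mid scene [([271.9, 217.2], 0.7)]
handle_mid side [([348.5, 224.5], 0.72)]
handle_mid wrist []
   tri [ 0.4416 -0.061   0.0175] [np.float64(2.7), np.float64(2.7)]
deburrer scene [([267.8, 223.0], 0.74)]
deburrer side [([345.6, 231.6], 0.93)]
deburrer wrist []
   tri [ 0.4445 -0.0483 -0.002 ] [np.float64(7.2), np.float64(7.2)]
shoulder scene [([263.7, 216.1], 0.98), ([303.0, 170.1], 0.25)]
shoulder side [([341.0, 248.2], 0.77), ([268.1, 235.9], 0.45)]
shoulder wrist []
   tri [ 0.4614 -0.0029 -0.0124] [np.float64(2.8), np.float64(2.8)]
blade scene [([272.8, 220.7], 0.74), ([256.5, 199.5], 0.36)]
blade side [([332.9, 257.5], 0.47)]
blade wrist []
   tri [ 0.4877  0.0005 -0.0426] [np.float64(9.7), np.float64(9.7)]
rest_seat scene [([365.1, 216.9], 0.85), ([264.1, 214.1], 0.44)]
rest_seat side [([332.9, 165.9], 0.64)]
rest_seat wrist []
   tri [ 0.5079 -0.2
[... 1425 characters left out ...]
3)]
power_bank scene [([322.8, 265.5], 0.69)]
power_bank side [([370.9, 188.3], 0.66), ([278.3, 217.3], 0.43), ([343.2, 246.9], 0.42)]
power_bank wrist []
   tri [ 0.384  -0.2594 -0.0014] [np.float64(2.8), np.float64(2.8)]
{'clock': 2.1, 'joints': array([ 1.239 ,  0.3135, -0.0471,  1.2102, -0.    ,  1.5708]), 'joint_velocities': array([ 0.0004,  0.0008,  0.0005, -0.0011,  0.0004, -0.0009]), 'joint_efforts': array([ -0.0007, -53.9456,  34.004 ,   0.0017,  -0.0001,  -0.    ]), 'ee_pos': array([0.1955, 0.5673, 0.2453]), 'ee_rot': array([ 2.5578,  1.8241, -0.    ]), 'force': array([-0.2348,  0.3061,  0.4015]), 'wrist_torque': array([-0.0236,  0.002 ,  0.0106]), 'finger_gap': 0.08528355318772056}
```

View images.

Run:
```python
import cv2
a=cv2.imread("pics/scene0.png")[130:300,180:440]; cv2.imwrite("pics/a.png",cv2.resize(a,None,fx=3,fy=3,interpolation=2))
a=cv2.imread("pics/side0.png")[130:310,220:400]; cv2.imwrite("pics/b.png",cv2.resize(a,None,fx=3.3,fy=3.3,interpolation=2))
```

```text
(no output)
```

View pics/a.png

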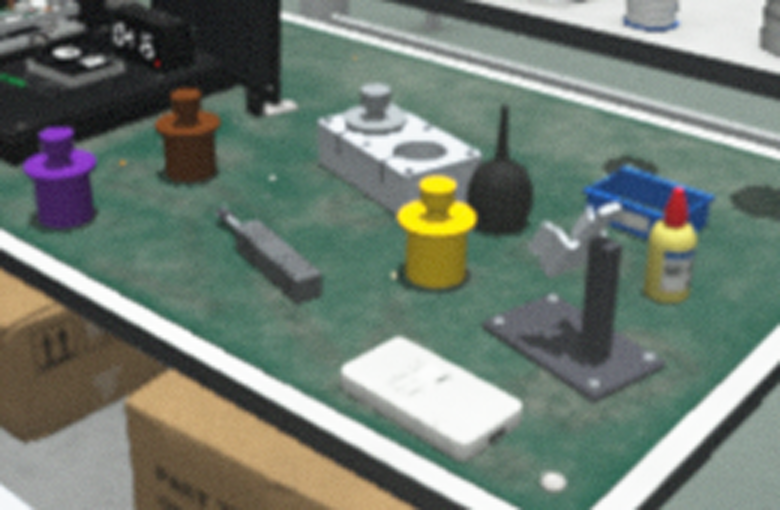

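View pics/b.png

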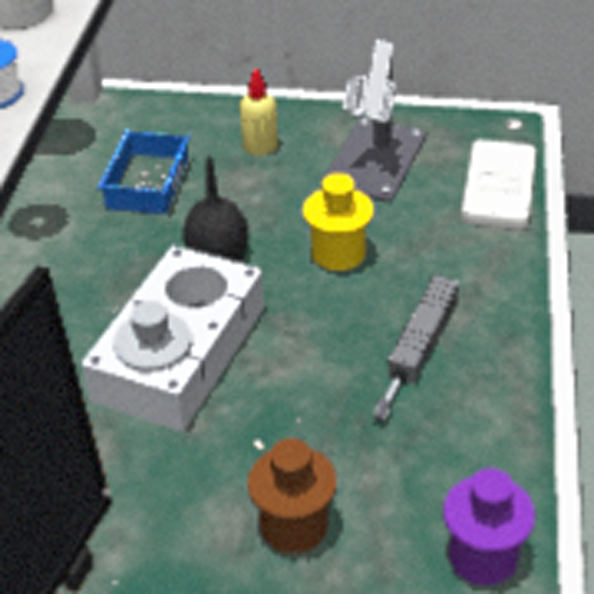

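```bash
cat > m.py <<'E'
from h import *
E
python3 - <<'E'
from h import *
np.set_printoptions(precision=4,suppress=True)
s=r.snapshot("scene"); d=r.snapshot("side")
f=lambda x,y:(x/3+180,y/3+130)
g=lambda x,y:(x/3.3+220,y/3.3+130)
print("plate",[onz(s,f(*c),.008)[:2] for c in [(485,323),(552,297),(662,362),(597,397)]])
print("tip",onz(s,f(222,215),.012),onz(d,g(380,415),.012))
print("top rear corners scene",onz(s,f(290,282),.024),onz(s,f(321,268),.024),"front",onz(s,f(238,230),.024),onz(s,f(265,222),.024))
print("side rear",onz(d,g(436,278),.024),onz(d,g(459,283),.024),"front",onz(d,g(391,366),.024),onz(d,g(412,376),.024))
print("housing top corners scene",[onz(s,f(*c),.046)[:2] for c in[(318,120),(372,92),(480,152),(412,175)]])
print("side",[onz(d,g(*c),.046)[:2] for c in[(172,247),(262,270),(185,400),(85,362)]],"bore",onz(d,g(197,287),.046),onz(s,f(419,150),.046))
print("rest top trough",tri([(s,f(605,212)),(d,g(381,45))]),"low", tri([(s,f(550,245)),(d,g(366,105))]))
E
```

```text
plate [array([ 0.4866, -0.2341]), array([ 0.5515, -0.2511]), array([ 0.5274, -0.3602]), array([ 0.4606, -0.3471])]
tip [0.4725 0.0408 0.012 ] [0.4712 0.049  0.012 ]
top rear corners scene [ 0.4146 -0.1011  0.024 ] [ 0.4461 -0.104   0.024 ] front [ 0.4471 -0.008   0.024 ] [ 0.472  -0.0143  0.024 ]
side rear [ 0.4357 -0.0993  0.024 ] [ 0.4159 -0.095   0.024 ] front [0.4662 0.0078 0.024 ] [0.449  0.0168 0.024 ]
housing top corners scene [array([0.6275, 0.0716]), array([0.7196, 0.0826]), array([ 0.6696, -0.0923]), array([ 0.59  , -0.0774])]
side [array([ 0.6621, -0.0903]), array([ 0.5807, -0.0695]), array([0.615, 0.08 ]), array([0.7   , 0.0502])] bore [ 0.6307 -0.043   0.046 ] [ 0.6362 -0.0477  0.046 ]
rest top trough (array([ 0.5031, -0.3156,  0.1211]), [np.float64(1.0), np.float64(1.0)]) low (array([ 0.5112, -0.2716,  0.079 ]), [np.float64(1.8), np.float64(1.8)])
```

>>> send_rows(
  increments=[
    {"slide": [-0.5008,0.4345,0],"rotation": [0,0,88],"claw": 0},
    {"slide": [-0.5008,0.4345,0],"rotation": [0,0,88],"claw": 0},
    {"slide": [-0.5008,0.4345,0],"rotation": [0,0,88],"claw": 0},
    {"slide": [-0.5008,0.4345,0],"rotation": [0,0,88],"claw": 0},
    {"slide": [-0.5008,0.4345,0],"rotation": [0,0,88],"claw": 0},
    {"slide": [-0.5008,0.4345,0],"rotation": [0,0,88],"claw": 0},
    {"slide": [-0.5008,0.4345,0],"rotation": [0,0,88],"claw": 0},
    {"slide": [-0.5008,0.4345,0],"rotation": [0,0,88],"claw": 0},
  ],
)

```text
clock: 3.0
ee_pos: [0.3452, 0.1945, 0.2456]
ee_rot: [-3.141, -0.053, -0.002]
force: [0.1, 0.5, 0.8]
finger_gap: 0.0855
```

```bash
cat >> h.py <<'E'
np.set_printoptions(precision=4,suppress=True)
def basis(z,x):
    z=np.array(z,float);z/=np.linalg.norm(z);x=np.array(x,float);x-=z*(x@z);x/=np.linalg.norm(x)
    return np.array([x,np.cross(z,x),z]).T
def go(p,R,start=None):
    """print slide/rotation from present (or given) pose to the target"""
    st=r.read_state()
    p0,R0=start if start else (st["ee_pos"],Ro.from_rotvec(st["ee_rot"]).as_matrix())
    print("slide",np.round(R0.T@(np.array(p)-p0),4).tolist(),"rot",np.round(np.degrees(Ro.from_matrix(R0.T@R).as_rotvec()),2).tolist())
def ang(a): a=np.radians(a);return np.array([np.cos(a),np.sin(a),0])
E
python3 - <<'E'
from h import *
s=r.read_state();print(s["clock"],s["ee_pos"],s["joints"])
go([.443,-.048,.245],basis([0,0,-1],ang(-17)))
E
```

```text
3.0 [0.3452 0.1945 0.2456] [ 0.5131 -0.0734 -0.4883  1.1548 -0.0001  2.0504]
slide [0.0896, 0.2456, 0.0006] rot [-0.04, -0.06, 18.92]
```

>>> send_rows(
  increments=[
    {"slide": [0.09,0.246,0],"rotation": [0,0,19],"claw": 0},
    {"slide": [0.09,0.246,0],"rotation": [0,0,19],"claw": 0},
    {"slide": [0.09,0.246,0],"rotation": [0,0,19],"claw": 0},
    {"slide": [0.09,0.246,0],"rotation": [0,0,19],"claw": 0},
    {"slide": [0.09,0.246,0],"rotation": [0,0,19],"claw": 0},
    {"slide": [0.09,0.246,0],"rotation": [0,0,19],"claw": 0},
    {"slide": [0.09,0.246,0],"rotation": [0,0,19],"claw": 0},
    {"slide": [0.09,0.246,0],"rotation": [0,0,19],"claw": 0},
  ],
)

```text
clock: 3.8
ee_pos: [0.4439, -0.0454, 0.2451]
ee_rot: [-3.107, 0.458, 0.001]
force: [-0.4, 0.0, -0.3]
finger_gap: 0.0852
```

Run:
```python
from h import *
s=r.read_state();print(s["clock"],s["ee_pos"],s["joints"],s["force"],s["wrist_torque"])
w=r.snapshot("wrist");save(w,"w1.png");R=np.array(w["R"]);print("cam",-R.T@w["t"],"fwd",R[2])
print("tcp px",proj(w,[.443,-.048,.016]))
for q,z in [("handle_mid",.012),("deburrer",0),("shoulder",0),("blade",.012),("rest_seat",.068),("rest",0),("bore_1",.046),("housing",0)]:
    for a in r.spot_point(w,q)[:2]: print(q,np.round(a["point"],1),round(a["confidence"],2),onz(w,a["point"],z))
```

```text
3.8 [ 0.4439 -0.0454  0.2451] [-0.1024  0.025  -0.3938  1.1529  0.0007  1.7611] [-0.3597  0.0314 -0.3368] [0.0478 0.0169 0.0188]
cam [0.4665 0.0314 0.3743] fwd [-0.0885 -0.2931 -0.952 ]
tcp px [323.7716 174.7215]
handle_mid [328.9 171.5] 0.93 [ 0.4498 -0.0469  0.012 ]
deburrer [324.6 172.1] 0.88 [ 0.4439 -0.0486  0.    ]
blade [326.3  79.5] 0.62 [0.4762 0.053  0.012 ]
rest_seat [489.6 193.7] 0.57 [ 0.606  -0.1056  0.068 ]
rest_seat [433.  345.1] 0.48 [ 0.5138 -0.2817  0.068 ]
rest [414.1 308.3] 0.62 [ 0.5101 -0.2781  0.    ]
bore_1 [503.3 124.2] 0.86 [ 0.6395 -0.0436  0.046 ]
bore_1 [323.5  82.3] 0.69 [0.4719 0.0493 0.046 ]
housing [483.3  88.9] 0.71 [ 0.6463 -0.0078  0.    ]
```

View pics/w1.png

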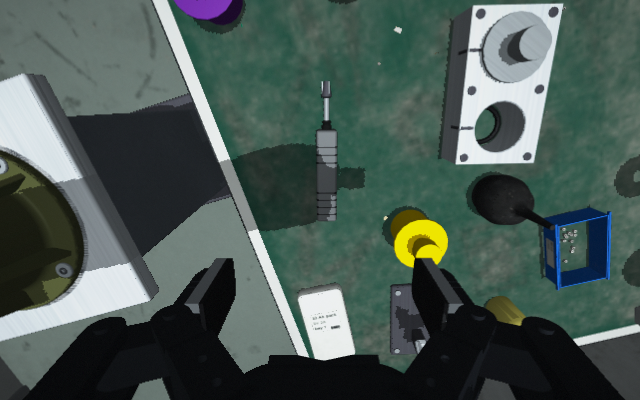

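Run:
```python
from h import *
im=cv2.imread("pics/w1.png");cv2.imwrite("pics/w1c.png",np.hstack([cv2.resize(im[70:230,285:375],None,fx=3.5,fy=3.5,interpolation=2),cv2.resize(im[80:180,440:560],(672,560),interpolation=2)[:, :480]]))
```

```text
(no output)
```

View pics/w1c.png

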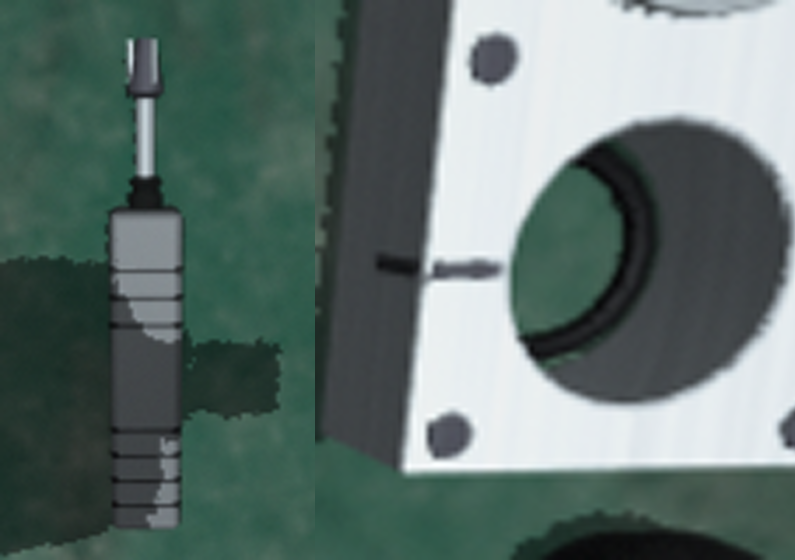

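Run:
```python
from h import *
w=r.snapshot("wrist")
f=onz(w,(326.6,130),.024);b=onz(w,(326.7,220.6),.024);t=onz(w,(325.9,80.9),.015)
print(f,b,t,np.linalg.norm(f-b),"mid",(f+b)/2,"yaw",np.degrees(np.arctan2(*(f-b)[1::-1])),np.degrees(np.arctan2(*(t-b)[1::-1])))
P=np.array([onz(w,(440+(u-315)/5.6,80+v/5.6),.046)[:2] for u,v in[(580,160),(680,117),(760,160),(790,240),(765,330),(700,385),(625,404),(535,350),(511,290),(525,220)]])
A=np.c_[2*P,np.ones(len(P))];s=np.linalg.lstsq(A,(P**2).sum(1),rcond=None)[0];print("bore",s[:2],np.sqrt(s[2]+s[:2]@s[:2]))
a=onz(w,(440+(402-315)/5.6,80+473/5.6),.046);c=onz(w,(440+(453-315)/5.6,80),.046);print("front edge yaw",np.degrees(np.arctan2(*(c-a)[1::-1])),a,c)
m=(f+b)/2;u=(f-b)/np.linalg.norm(f-b);g=m-.025*u;yaw=np.degrees(np.arctan2(u[1],u[0]))
print("grasp",g);R=basis([0,0,-1],ang(yaw-90));go([g[0],g[1],.05],R)
```

```text
[0.4619 0.0015 0.024 ] [ 0.4311 -0.1027  0.024 ] [0.4759 0.0513 0.015 ] 0.10858951097302129 mid [ 0.4465 -0.0506  0.024 ] yaw 73.57207713405097 73.78941908874997
bore [ 0.6368 -0.0462] 0.02574588642940972
front edge yaw 74.73683266777539 [ 0.5857 -0.0718  0.046 ] [0.6082 0.0107 0.046 ]
grasp [ 0.4394 -0.0746  0.024 ]
slide [0.0036, 0.0291, 0.1954] rot [-0.0, -0.01, -0.29]
```

>>> send_rows(
  increments=[
    {"slide": [0.0036,0.0141,0.045],"rotation": [0,0,-0.3],"claw": 0.3},
    {"slide": [0.0036,0.0141,0.09],"rotation": [0,0,-0.3],"claw": 0.3},
    {"slide": [0.0036,0.0141,0.135],"rotation": [0,0,-0.3],"claw": 0.3},
    {"slide": [0.0036,0.0141,0.18],"rotation": [0,0,-0.3],"claw": 0.3},
    {"slide": [0.0036,0.0141,0.205],"rotation": [0,0,-0.3],"claw": 0.3},
    {"slide": [0.0036,0.0141,0.222],"rotation": [0,0,-0.3],"claw": 0.3},
    {"slide": [0.0036,0.0141,0.229],"rotation": [0,0,-0.3],"claw": 0.3},
    {"slide": [0.0036,0.0141,0.229],"rotation": [0,0,-0.3],"claw": 0.3},
  ],
)

```text
clock: 5.1
ee_pos: [0.4431, -0.0605, 0.0157]
ee_rot: [3.109, -0.45, -0.003]
force: [-1.0, -0.0, 0.3]
finger_gap: 0.0599
```

>>> send_rows(
  increments=[
    {"slide": [0,0,0],"rotation": [0,0,0],"claw": 1},
    {"slide": [0,0,0],"rotation": [0,0,0],"claw": 1},
    {"slide": [0,0,0],"rotation": [0,0,0],"claw": 1},
    {"slide": [0,0,0],"rotation": [0,0,0],"claw": 1},
    {"slide": [0,0,0],"rotation": [0,0,0],"claw": 1},
    {"slide": [0,0,0],"rotation": [0,0,0],"claw": 1},
    {"slide": [0,0,0],"rotation": [0,0,0],"claw": 1},
    {"slide": [0,0,0],"rotation": [0,0,0],"claw": 1},
  ],
)

```text
clock: 5.9
ee_pos: [0.4449, -0.0608, 0.0176]
ee_rot: [-3.109, 0.45, -0.004]
force: [-1.4, -0.6, 5.5]
finger_gap: 0.0229
```

>>> send_rows(
  increments=[
    {"slide": [0,0,-0.03],"rotation": [0,0,0],"claw": 1},
    {"slide": [0,0,-0.075],"rotation": [0,0,0],"claw": 1},
    {"slide": [0,0,-0.12],"rotation": [0,0,0],"claw": 1},
    {"slide": [0.005,0.03,-0.155],"rotation": [0,0,0],"claw": 1},
    {"slide": [0.01,0.065,-0.19],"rotation": [0,0,0],"claw": 1},
    {"slide": [0.016,0.1,-0.225],"rotation": [0,0,0],"claw": 1},
    {"slide": [0.022,0.14,-0.25],"rotation": [0,0,0],"claw": 1},
    {"slide": [0.03,0.188,-0.262],"rotation": [0,0,0],"claw": 1},
  ],
)

```text
clock: 6.7
ee_pos: [0.4198, -0.2507, 0.2819]
ee_rot: [3.108, -0.447, 0.008]
force: [1.0, -0.2, -2.6]
finger_gap: 0.0226
```

Run:
```python
from h import *
s=r.read_state();print(s["clock"],s["ee_pos"],s["ee_rot"],s["joints"],s["force"],s["wrist_torque"])
w=r.snapshot("wrist");save(w,"w2.png");s2=r.snapshot("side")
for q,z in [("rest_seat",.068),("rest",0),("handle_mid",None),("blade",None)]:
    for a in r.spot_point(w,q)[:2]: print(q,np.round(a["point"],1),round(a["confidence"],2),onz(w,a["point"],z) if z is not None else "")
im=cv2.imread("pics/w2.png");cv2.imwrite("pics/w2c.png",cv2.resize(im,(800,500),interpolation=2))
```

```text
6.7 [ 0.4198 -0.2507  0.2819] [ 3.108  -0.4475  0.0075] [-0.5387  0.0869 -0.244   1.235   0.0004  1.3181] [ 0.9585 -0.1685 -2.5972] [-0.0686 -0.0885 -0.0356]
rest_seat [406.8 176.4] 0.71 [ 0.5119 -0.2794  0.068 ]
rest_seat [470.  21.] 0.16 [ 0.604  -0.1419  0.068 ]
rest [395.5 168.4] 0.74 [ 0.5133 -0.285   0.    ]
handle_mid [324.6 252.1] 0.77 
blade [321.5   3.8] 0.73
```

View pics/w2c.png

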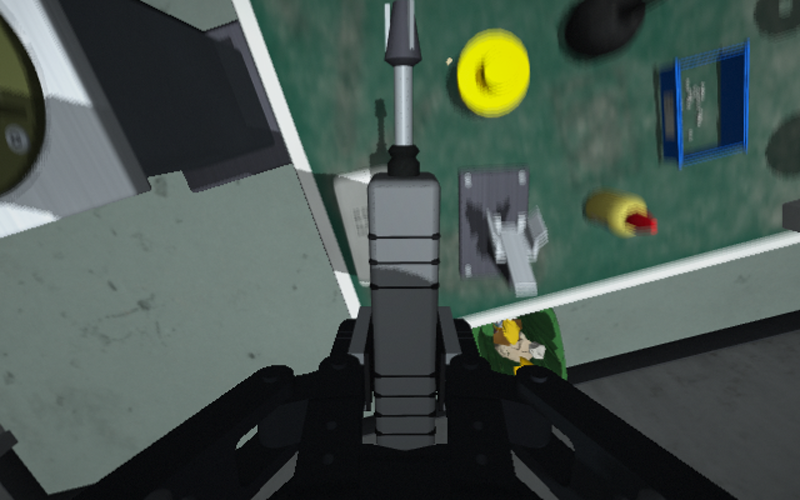

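Run:
```python
from h import *
s=r.read_state();print(s["clock"],s["ee_pos"],s["ee_rot"],s["force"],s["wrist_torque"])
w=r.snapshot("wrist");save(w,"w3.png")
for q,z in [("rest_seat",.068),("rest",0)]:
    for a in r.spot_point(w,q)[:1]: print(q,np.round(a["point"],1),round(a["confidence"],2),onz(w,a["point"],z))
im=cv2.imread("pics/w3.png")[125:245,355:450];cv2.imwrite("pics/w3c.png",cv2.resize(im,None,fx=5,fy=5,interpolation=2))
```

```text
7.0 [ 0.4188 -0.2484  0.2778] [-3.1085  0.4492  0.0015] [ 0.2848  0.3767 -2.3331] [-0.0075  0.0315 -0.0232]
rest_seat [412.6 181.6] 0.62 [ 0.5138 -0.2828  0.068 ]
rest [398.6 168.3] 0.89 [ 0.514  -0.2817  0.    ]
```

View pics/w3c.png

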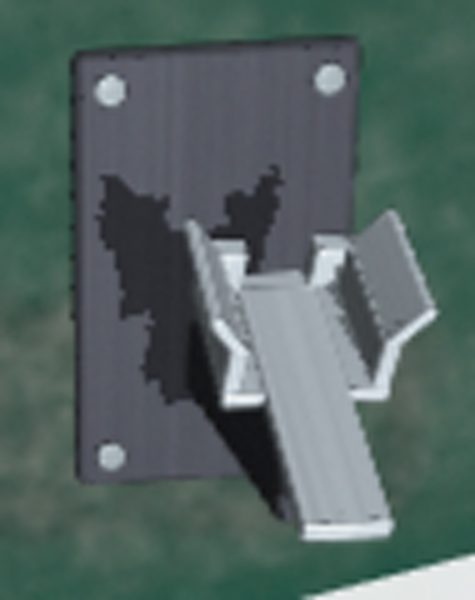

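```bash
cat >> h.py <<'E'
def restframe(yaw):
    a=np.radians(60);h=ang(yaw);U=np.array([0,0,1.])
    x=np.cos(a)*h-np.sin(a)*U;z=np.sin(a)*h+np.cos(a)*U;return np.array([x,np.cross(z,x),z]).T
E
python3 - <<'E'
from h import *
from scipy.optimize import least_squares
w=r.snapshot("wrist")
f=lambda u,v:np.array([355+u/5,125+v/5])
c=[onz(w,f(*q),.008) for q in[(75,55),(357,40),(78,482)]]
print("plate",c,"len",np.linalg.norm(c[0]-c[2]),np.linalg.norm(c[0]-c[1]),"yaw",np.degrees(np.arctan2(*(c[0]-c[2])[1::-1])),np.degrees(np.arctan2(*(c[1]-c[0])[1::-1]))+90)
print("plate axis pt under centre line", (c[0]+c[1])/2)
M=[((-68,9,0),(303,523)),((-68,-9,0),(393,520)),((-31,24,22),(212,320)),((-31,-24,22),(437,315)),((0,24,22),(190,222)),((0,-24,22),(392,212)),((0,9,0),(242,290)),((0,-9,0),(328,285))]
def res(p,full=False):
    R=restframe(p[2]);o=[ (proj(w,np.r_[p[:2],p[3]]+R@(np.array(m)/1e3))-f(*q)) for m,q in M]
    return np.array(o) if full else np.r_[np.ravel(o),(p[3]-.068)*500]
s=least_squares(res,[.511,-.28,75,.068],loss="soft_l1",x_scale=[.01,.01,5,.01]);print(s.x);print(res(s.x,True).round(1).tolist())
E
```

```text
plate [array([ 0.4866, -0.2276,  0.008 ]), array([ 0.5566, -0.2441,  0.008 ]), array([ 0.4597, -0.3419,  0.008 ])] len 0.11742944555238079 0.07186255263423962 yaw 76.74226354629317 76.69985213875482
plate axis pt under centre line [ 0.5216 -0.2358  0.008 ]
[ 0.5125 -0.2836 75.6945  0.0648]
[[0.1, 0.8], [0.1, 0.8], [-0.1, 0.0], [1.7, -0.5], [-0.8, -0.6], [2.7, -0.1], [-0.7, -0.3], [-2.2, 0.1]]
```

```bash
cat >> h.py <<'E'
SEAT=np.array([.512,-.282,.068]);RY=76.3
RT=restframe(RY)
def place(dx,dz,h=np.array([0,-.0102,.0056]),dy=0):
    R=np.array([-RT[:,1],-RT[:,0],-RT[:,2]]).T
    mid=SEAT+RT@np.array([-.055+dx,dy,.012+dz]);return mid-R@h,R
E
python3 - <<'E'
from h import *
f=lambda x,y:(x/3+180,y/3+130)
g=lambda x,y:(x/3.3+220,y/3.3+130)
s=r.snapshot("scene");d=r.snapshot("side");w=r.snapshot("wrist")
print("yellow top",tri([(s,f(437,180)),(d,g(338,178))]))
st=r.read_state();R0=Ro.from_rotvec(st["ee_rot"]).as_matrix();h=np.array([0,-.0102,.0056])
pp=lambda x,y,z:proj(w,st["ee_pos"]+R0@(h+np.array([-y,-x,-z])))
print("tip",pp(.107,0,0),"front top",pp(.055,.012,.012),pp(.055,-.012,.012))
im=cv2.imread("pics/w3.png");cv2.imwrite("pics/w3h.png",cv2.resize(im[0:240,270:380],None,fx=2.5,fy=2.5))
for a,b in [(-.01,.09),(-.006,.04),(-.006,0),(0,0)]:
    p,R=place(a,b);print(p);go(p,R)
E
```

```text
yellow top (array([ 0.5268, -0.1524,  0.0855]), [np.float64(1.6), np.float64(1.6)])
tip [325.09     0.0729] front top [294.5891 141.7498] [355.2894 141.7935]
[ 0.5252 -0.228   0.1869]
slide [0.0957, -0.0496, 0.0911] rot [-59.99, 1.43, -2.43]
[ 0.5154 -0.2681  0.1585]
slide [0.0976, -0.0083, 0.1196] rot [-59.99, 1.43, -2.43]
[ 0.5072 -0.3018  0.1385]
slide [0.0993, 0.0263, 0.1396] rot [-59.99, 1.43, -2.43]
[ 0.5079 -0.2989  0.1333]
slide [0.0991, 0.0233, 0.1448] rot [-59.99, 1.43, -2.43]
```

View pics/w3h.png

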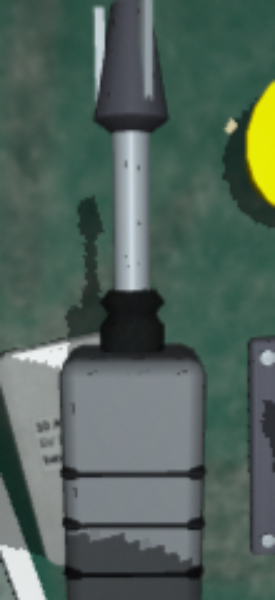

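>>> send_rows(
  increments=[
    {"slide": [0.0123,0,0.0106],"rotation": [-7.5,0.18,-0.3],"claw": 1},
    {"slide": [0.0246,0,0.0213],"rotation": [-15,0.36,-0.6],"claw": 1},
    {"slide": [0.0369,0,0.0319],"rotation": [-22.5,0.54,-0.9],"claw": 1},
    {"slide": [0.0492,0,0.0425],"rotation": [-30,0.72,-1.22],"claw": 1},
    {"slide": [0.0614,0,0.0532],"rotation": [-37.5,0.89,-1.52],"claw": 1},
    {"slide": [0.0737,0,0.0638],"rotation": [-45,1.07,-1.82],"claw": 1},
    {"slide": [0.086,0,0.0745],"rotation": [-52.5,1.25,-2.13],"claw": 1},
    {"slide": [0.0983,0,0.0851],"rotation": [-60,1.43,-2.43],"claw": 1},
  ],
)

```text
clock: 8.15
ee_pos: [0.5152, -0.2761, 0.1933]
ee_rot: [2.079, -0.251, -0.141]
force: [-0.6, -0.1, -2.0]
finger_gap: 0.0228
```

Run:
```python
from h import *
st=r.read_state();print(st["clock"],st["ee_pos"],st["joints"],st["force"])
R0=Ro.from_rotvec(st["ee_rot"]).as_matrix()
w=r.snapshot("wrist");save(w,"w4.png")
for a,b in [(-.04,.05),(-.007,.03),(-.007,0),(0.001,-0.0)]:
    p,R=place(a,b);go(p,R)
rs=lambda x,y,z:proj(w,SEAT+RT@np.array([x,y,z]))
print("expected px: seat",rs(0,0,0),"lips",rs(0,.024,.022),rs(0,-.024,.022),"floor top",rs(-.068,.009,0),rs(-.068,-.009,0))
im=cv2.imread("pics/w4.png");cv2.imwrite("pics/w4c.png",cv2.resize(im,(800,500),interpolation=2))
```

```text
8.15 [ 0.5152 -0.2761  0.1933] [-0.0151  0.5277 -0.2611  1.1478 -1.0098  1.9996] [-0.6359 -0.0684 -2.0161]
slide [-0.0003, 0.0087, -0.0032] rot [0.58, 0.23, 0.67]
slide [0.0002, -0.0245, 0.0164] rot [0.58, 0.23, 0.67]
slide [0.0003, -0.0248, 0.0464] rot [0.58, 0.23, 0.67]
slide [0.0004, -0.0328, 0.0464] rot [0.58, 0.23, 0.67]
expected px: seat [320.422   54.5216] lips [273.9342  48.6192] [366.395   48.3681] floor top [307.2976 168.405 ] [334.7576 168.3068]
```

View pics/w4c.png

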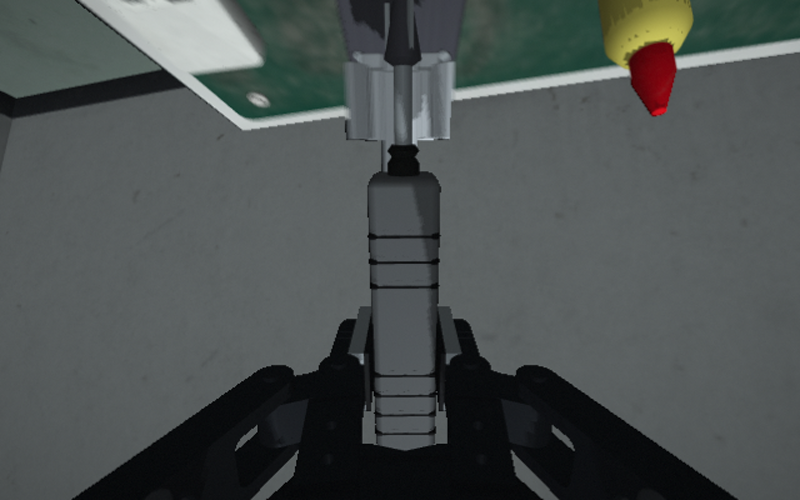

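>>> send_rows(
  increments=[
    {"slide": [0.0002,-0.0125,0.0082],"rotation": [0.3,0.1,0.3],"claw": 1},
    {"slide": [0.0002,-0.0245,0.0164],"rotation": [0.6,0.2,0.7],"claw": 1},
    {"slide": [0.0002,-0.0246,0.0224],"rotation": [0.6,0.2,0.7],"claw": 1},
    {"slide": [0.0003,-0.0246,0.0284],"rotation": [0.6,0.2,0.7],"claw": 1},
    {"slide": [0.0003,-0.0247,0.0344],"rotation": [0.6,0.2,0.7],"claw": 1},
    {"slide": [0.0003,-0.0247,0.0404],"rotation": [0.6,0.2,0.7],"claw": 1},
    {"slide": [0.0003,-0.0248,0.0434],"rotation": [0.6,0.2,0.7],"claw": 1},
    {"slide": [0.0003,-0.0248,0.0454],"rotation": [0.6,0.2,0.7],"claw": 1},
  ],
)

```text
clock: 9.0
ee_pos: [0.507, -0.3038, 0.1492]
ee_rot: [2.091, -0.264, -0.133]
force: [-1.3, 0.8, -1.5]
finger_gap: 0.0229
```

Run:
```python
from h import *
st=r.read_state();R0=Ro.from_rotvec(st["ee_rot"]).as_matrix()
print(st["clock"],st["ee_pos"],"F tool",R0.T@st["force"],"M tool",R0.T@st["wrist_torque"])
for a,b in [(-.007,0),(0.001,0)]: go(*place(a,b))
```

```text
9.0 [ 0.507  -0.3038  0.1492] F tool [-1.4599 -1.5235  0.3138] M tool [ 1.2636 -0.448  -0.1235]
slide [-0.0004, -0.0092, 0.0037] rot [-0.61, -0.11, -0.77]
slide [-0.0005, -0.0172, 0.0038] rot [-0.61, -0.11, -0.77]
```

>>> send_rows(
  increments=[
    {"slide": [-0.0002,-0.0045,0.0012],"rotation": [-0.6,-0.1,-0.8],"claw": 1},
    {"slide": [-0.0004,-0.009,0.0024],"rotation": [-0.6,-0.1,-0.8],"claw": 1},
    {"slide": [-0.0004,-0.009,0.0034],"rotation": [-0.6,-0.1,-0.8],"claw": 1},
    {"slide": [-0.0004,-0.011,0.0038],"rotation": [-0.6,-0.1,-0.8],"claw": 1},
    {"slide": [-0.0004,-0.013,0.0038],"rotation": [-0.6,-0.1,-0.8],"claw": 1},
    {"slide": [-0.0004,-0.015,0.0038],"rotation": [-0.6,-0.1,-0.8],"claw": 1},
    {"slide": [-0.0004,-0.0165,0.0038],"rotation": [-0.6,-0.1,-0.8],"claw": 1},
    {"slide": [-0.0004,-0.0165,0.0038],"rotation": [-0.6,-0.1,-0.8],"claw": 1},
  ],
)

```text
clock: 9.8
ee_pos: [0.5085, -0.2983, 0.1328]
ee_rot: [2.082, -0.249, -0.144]
force: [0.9, -0.6, -2.6]
finger_gap: 0.023
```

```bash
cat >> h.py <<'E'
def rep(*L):
    st=r.read_state();R0=Ro.from_rotvec(st["ee_rot"]).as_matrix()
    print(st["clock"],st["ee_pos"],"F",st["force"],"F tool",R0.T@st["force"],"M tool",R0.T@st["wrist_torque"],st["finger_gap"])
    for p,R in L: go(p,R)
E
python3 - <<'E'
from h import *
rep(place(-.007,0),place(0,0))
E
```

```text
9.8 [ 0.5085 -0.2983  0.1328] F [ 0.9361 -0.6441 -2.6498] F tool [ 1.0623 -2.0924  1.6751] M tool [1.2599 0.0128 0.0203] 0.02301518858630231
slide [-0.0005, 0.0078, 0.0004] rot [0.02, -0.06, 0.05]
slide [-0.0005, 0.0008, 0.0004] rot [0.02, -0.06, 0.05]
```

>>> send_rows(
  increments=[
    {"slide": [0,0,0.0005],"rotation": [0,0,0],"claw": 1},
    {"slide": [0,0,0.001],"rotation": [0,0,0],"claw": 1},
    {"slide": [0,0,0.0015],"rotation": [0,0,0],"claw": 1},
    {"slide": [0,0,0.0015],"rotation": [0,0,0],"claw": 1},
    {"slide": [0,-0.001,0.0015],"rotation": [0,0,0],"claw": 1},
    {"slide": [0,-0.002,0.0015],"rotation": [0,0,0],"claw": 1},
    {"slide": [0,-0.003,0.0015],"rotation": [0,0,0],"claw": 1},
    {"slide": [0,-0.003,0.0015],"rotation": [0,0,0],"claw": 1},
  ],
)

```text
clock: 10.6
ee_pos: [0.5084, -0.2994, 0.1319]
ee_rot: [2.077, -0.247, -0.144]
force: [-4.6, -2.3, 9.4]
finger_gap: 0.0226
```

Run:
```python
from h import *
rep(place(0,0))
```

```text
10.6 [ 0.5084 -0.2994  0.1319] F [-4.5881 -2.3064  9.4327] F tool [-3.9213  9.8376 -1.7862] M tool [-1.2174 -0.8015 -0.1508] 0.022648069436984983
slide [-0.0006, 0.001, -0.001] rot [0.33, -0.11, 0.08]
```

>>> send_rows(
  increments=[
    {"slide": [0,0.0015,0],"rotation": [0,0,0],"claw": 0.3},
    {"slide": [0,0.0015,0],"rotation": [0,0,0],"claw": 0.3},
    {"slide": [0,0.0015,0],"rotation": [0,0,0],"claw": 0.3},
    {"slide": [0,0.0015,0],"rotation": [0,0,0],"claw": 0.3},
    {"slide": [0,0.0015,-0.015],"rotation": [0,0,0],"claw": 0.3},
    {"slide": [0,0.0015,-0.035],"rotation": [0,0,0],"claw": 0.3},
    {"slide": [0,0.0015,-0.055],"rotation": [0,0,0],"claw": 0.3},
    {"slide": [0,0.0015,-0.075],"rotation": [0,0,0],"claw": 0.3},
  ],
)

```text
clock: 11.4
ee_pos: [0.5237, -0.2351, 0.1685]
ee_rot: [2.083, -0.249, -0.144]
force: [0.9, 0.2, -0.1]
finger_gap: 0.0594
```

>>> send_rows(
  increments=[
    {"slide": [0,0.008,-0.004],"rotation": [8,0,0],"claw": 0.3},
    {"slide": [0,0.016,-0.006],"rotation": [16,0,0],"claw": 0.3},
    {"slide": [0,0.025,-0.006],"rotation": [24,0,0],"claw": 0.3},
    {"slide": [0,0.035,-0.004],"rotation": [32,0,0],"claw": 0.3},
    {"slide": [0,0.048,0],"rotation": [40,0,0],"claw": 0.3},
    {"slide": [0,0.062,0.004],"rotation": [48,0,0],"claw": 0.3},
    {"slide": [0,0.075,0.008],"rotation": [56,0,0],"claw": 0.3},
    {"slide": [0,0.085,0.014],"rotation": [64,0,0],"claw": 0.3},
  ],
)

```text
clock: 12.2
ee_pos: [0.5115, -0.2895, 0.2374]
ee_rot: [-3.047, 0.364, -0.02]
force: [1.0, -0.6, -0.5]
finger_gap: 0.0596
```

```bash
cat >> h.py <<'E'
def regrip(x,dz=0,dy=0):
    """TCP at handle coordinate x, fingers along the tool"""
    R=np.array([-RT[:,1],-RT[:,2],RT[:,0]]).T
    return SEAT+RT@np.array([-.055+x,dy,.012+dz]),R
E
python3 - <<'E'
from h import *
rep(regrip(-.12,.0),regrip(-.035))
w=r.snapshot("wrist");save(w,"w5.png");print(r.read_state()["joints"])
rs=lambda x,y,z:proj(w,SEAT+RT@np.array([x,y,z]))
print("expected end top corners",rs(-.11,.012,.024),rs(-.11,-.012,.024),rs(-.11,.012,0),rs(-.11,-.012,0),"lips",rs(-.031,.024,.022),rs(-.031,-.024,.022))
im=cv2.imread("pics/w5.png");cv2.imwrite("pics/w5c.png",cv2.resize(im,(800,500),interpolation=2))
E
```

```text
12.2 [ 0.5115 -0.2895  0.2374] F [ 1.0147 -0.6208 -0.5272] F tool [1.1301 0.4026 0.5039] M tool [-0.089   0.0519 -0.0398] 0.05959518096428089
slide [-0.0014, 0.0704, 0.0067] rot [25.77, -0.22, 0.15]
slide [-0.0017, 0.0334, 0.0832] rot [25.77, -0.22, 0.15]
[-0.5632  0.3125 -0.0693  1.2097  0.073   1.2506]
expected end top corners [304.3962 269.663 ] [338.8051 269.641 ] [305.6253 287.8199] [337.5603 287.7893] lips [294.6187 195.0747] [348.6635 195.1112]
```

View pics/w5c.png

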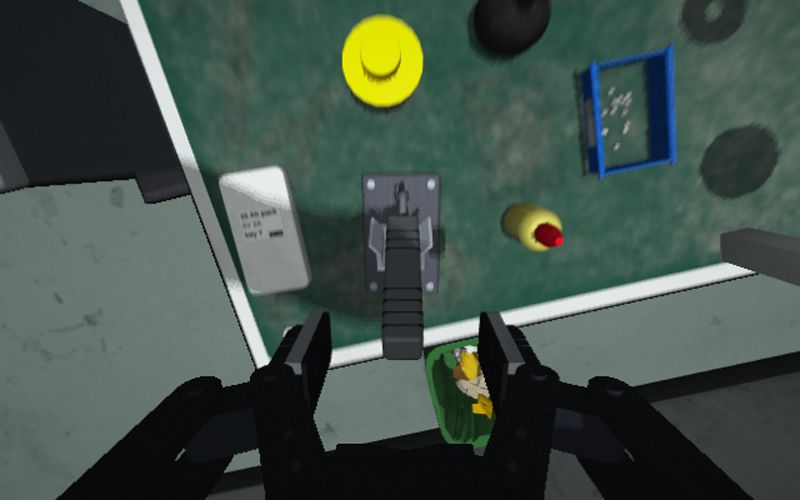

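>>> send_rows(
  increments=[
    {"slide": [0,0.018,0],"rotation": [7,0,0],"claw": 0.3},
    {"slide": [-0.001,0.036,0],"rotation": [14,-0.1,0],"claw": 0.3},
    {"slide": [-0.001,0.054,0.003],"rotation": [21,-0.2,0.1],"claw": 0.3},
    {"slide": [-0.001,0.07,0.0067],"rotation": [25.8,-0.2,0.1],"claw": 0.3},
    {"slide": [-0.001,0.07,0.0067],"rotation": [25.8,-0.2,0.1],"claw": 0.3},
    {"slide": [-0.001,0.07,0.0067],"rotation": [25.8,-0.2,0.1],"claw": 0.3},
    {"slide": [-0.001,0.07,0.0067],"rotation": [25.8,-0.2,0.1],"claw": 0.3},
    {"slide": [-0.001,0.07,0.0067],"rotation": [25.8,-0.2,0.1],"claw": 0.3},
  ],
)

```text
clock: 13.05
ee_pos: [0.4942, -0.3548, 0.2246]
ee_rot: [-2.607, 0.311, -0.079]
force: [0.3, 0.7, 0.1]
finger_gap: 0.0595
```

Run:
```python
from h import *
rep(regrip(-.12,.0),regrip(-.035))
print(r.read_state()["joints"])
```

```text
13.05 [ 0.4942 -0.3548  0.2246] F [0.2626 0.6614 0.0679] F tool [ 0.1001 -0.6458  0.2898] M tool [-0.5282  0.0036 -0.0104] 0.059486068968183765
slide [0.0, 0.0014, -0.0019] rot [0.3, 0.19, 0.05]
slide [0.0003, 0.0009, 0.0831] rot [0.3, 0.19, 0.05]
[-0.8367  0.5832  0.2043  1.5054  0.4199  0.9041]
```

>>> send_rows(
  increments=[
    {"slide": [0.0005,0.001,0.02],"rotation": [0.3,0.2,0],"claw": 0.3},
    {"slide": [0.0005,0.001,0.04],"rotation": [0.3,0.2,0],"claw": 0.3},
    {"slide": [0.0005,0.001,0.06],"rotation": [0.3,0.2,0],"claw": 0.3},
    {"slide": [0.0005,0.001,0.075],"rotation": [0.3,0.2,0],"claw": 0.3},
    {"slide": [0.0005,0.001,0.083],"rotation": [0.3,0.2,0],"claw": 0.3},
    {"slide": [0.0005,0.001,0.083],"rotation": [0.3,0.2,0],"claw": 0.5},
    {"slide": [0.0005,0.001,0.083],"rotation": [0.3,0.2,0],"claw": 1},
    {"slide": [0.0005,0.001,0.083],"rotation": [0.3,0.2,0],"claw": 1},
  ],
)

```text
clock: 13.85
ee_pos: [0.5037, -0.3173, 0.1521]
ee_rot: [-2.601, 0.314, -0.085]
force: [0.7, 0.9, 2.3]
finger_gap: 0.0233
```

>>> send_rows(
  increments=[
    {"slide": [0,0,0],"rotation": [0,0,0],"claw": 1},
    {"slide": [0,0,0],"rotation": [0,0,0],"claw": 1},
    {"slide": [0,0,0],"rotation": [0,0,0],"claw": 1},
    {"slide": [0,0,0],"rotation": [0,0,0],"claw": 1},
    {"slide": [0,0,0],"rotation": [0,0,0],"claw": 1},
    {"slide": [0,0,0],"rotation": [0,0,0],"claw": 1},
    {"slide": [0,0,0],"rotation": [0,0,0],"claw": 1},
    {"slide": [0,0,0],"rotation": [0,0,0],"claw": 1},
  ],
)

```text
clock: 14.65
ee_pos: [0.5037, -0.3173, 0.152]
ee_rot: [-2.6, 0.315, -0.086]
force: [-0.4, -0.3, 6.7]
finger_gap: 0.0235
```

Run:
```python
from h import *
rep(regrip(-.035),regrip(-.035-.05,0.03))
```

```text
14.65 [ 0.5037 -0.3173  0.152 ] F [-0.4008 -0.2794  6.7065] F tool [-0.3176 -3.0448 -5.987 ] M tool [ 0.1322 -0.2117 -0.0608] 0.023543813805921902
slide [-0.0003, -0.0014, 0.0009] rot [-0.09, -0.09, -0.08]
slide [-0.0003, -0.0315, -0.0491] rot [-0.09, -0.09, -0.08]
```

>>> send_rows(
  increments=[
    {"slide": [0,0,-0.004],"rotation": [0,0,0],"claw": 1},
    {"slide": [0,-0.001,-0.01],"rotation": [0,0,0],"claw": 1},
    {"slide": [0,-0.012,-0.01],"rotation": [0,0,0],"claw": 1},
    {"slide": [0,-0.026,-0.01],"rotation": [0,0,0],"claw": 1},
    {"slide": [0,-0.04,-0.01],"rotation": [0,0,0],"claw": 1},
    {"slide": [0,-0.06,-0.045],"rotation": [0,0,0],"claw": 1},
    {"slide": [0,-0.08,-0.08],"rotation": [0,0,0],"claw": 1},
    {"slide": [0,-0.1,-0.115],"rotation": [0,0,0],"claw": 1},
  ],
)

```text
clock: 15.45
ee_pos: [0.5102, -0.2872, 0.3025]
ee_rot: [-2.6, 0.313, -0.082]
force: [-0.6, -0.9, -1.8]
finger_gap: 0.0231
```

```bash
cat >> h.py <<'E'
HY=-15.3;B=np.array([.6368,-.0462]);RB=basis([0,0,-1],ang(HY))
def over(x,y,z): # tcp at housing-axes offset from bore centre
    h=ang(HY)[:2];return np.r_[B+x*h+y*np.array([-h[1],h[0]]),z],RB
E
python3 - <<'E'
from h import *
rep(over(0,0,.25),over(0,0,.215))
E
```

```text
15.45 [ 0.5102 -0.2872  0.3025] F [-0.555  -0.8987 -1.8144] F tool [-0.3242  1.7791  1.0664] M tool [-0.7703  0.08    0.032 ] 0.02312138954497655
slide [0.0659, -0.2022, 0.1778] rot [-30.09, 0.48, 1.54]
slide [0.066, -0.1847, 0.2081] rot [-30.09, 0.48, 1.54]
```

>>> send_rows(
  increments=[
    {"slide": [0.011,-0.034,0.02],"rotation": [-5,0.1,0.3],"claw": 1},
    {"slide": [0.022,-0.068,0.05],"rotation": [-10,0.2,0.5],"claw": 1},
    {"slide": [0.033,-0.102,0.085],"rotation": [-15,0.3,0.8],"claw": 1},
    {"slide": [0.044,-0.136,0.115],"rotation": [-20,0.3,1.0],"claw": 1},
    {"slide": [0.055,-0.17,0.146],"rotation": [-25,0.4,1.3],"claw": 1},
    {"slide": [0.066,-0.202,0.178],"rotation": [-30.1,0.5,1.5],"claw": 1},
    {"slide": [0.066,-0.202,0.178],"rotation": [-30.1,0.5,1.5],"claw": 1},
    {"slide": [0.066,-0.202,0.178],"rotation": [-30.1,0.5,1.5],"claw": 1},
  ],
)

```text
clock: 16.25
ee_pos: [0.6368, -0.0442, 0.2474]
ee_rot: [-3.114, 0.41, 0.001]
force: [-0.3, 0.3, -2.3]
finger_gap: 0.0235
```

Run:
```python
from h import *
w=r.snapshot("wrist");save(w,"w6.png")
rep(over(0,0,.25),over(0,0,.19)); st=r.read_state();p,R0=st["ee_pos"],Ro.from_rotvec(st["ee_rot"]).as_matrix()
print("pred tip",proj(w,p+R0@[0,0,.1435]),"cone base",proj(w,p+R0@[0,0,.1235]),"bore",proj(w,np.r_[B,.046]),[proj(w,over(a,b,.046)[0]).round(1).tolist() for a,b in[(-.026,0),(.026,0),(0,.026),(0,-.026)]])
im=cv2.imread("pics/w6.png");cv2.imwrite("pics/w6c.png",cv2.resize(im[60:240,240:400],None,fx=3.3,fy=3.3,interpolation=2))
```

```text
16.3 [ 0.6366 -0.0463  0.2477] F [ 0.3042 -0.2381 -1.278 ] F tool [0.3562 0.1502 1.278 ] M tool [-0.0397 -0.0024  0.036 ] 0.022895966911878313
slide [0.0002, -0.0002, -0.0023] rot [-0.0, 0.01, 0.12]
slide [0.0002, -0.0002, 0.0577] rot [-0.0, 0.01, 0.12]
pred tip [324.289  195.0422] cone base [324.3586 201.7342] bore [324.3196 179.6751] [[300.8, 179.5], [347.8, 179.8], [324.5, 156.3], [324.2, 202.0]]
```

View pics/w6c.png

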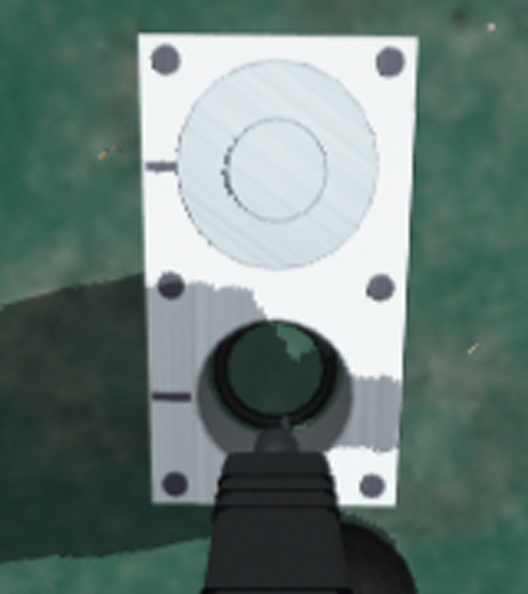

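Run:
```python
from h import *
w=r.snapshot("wrist");save(w,"w7.png");s=r.snapshot("side");save(s,"s7.png");c=r.snapshot("scene");save(c,"c7.png")
a=cv2.imread("pics/w7.png")[170:215,295:355];a=cv2.resize(a,None,fx=8,fy=8,interpolation=2)
a=(255*(a/255.)**.45).astype(np.uint8)
st=r.read_state();p,R0=st["ee_pos"],Ro.from_rotvec(st["ee_rot"]).as_matrix()
T=p+R0@[0,0,.1435]; M=p+R0@[0,0,.0365]
L=[]
for n,q in(("side",s),("scene",c)):
    L.append(proj(q,T)); print(n,"tip",proj(q,T),"mid",proj(q,M))
    for k in("blade","handle_mid","shoulder"): print(k,[(np.round(x["point"],1).tolist(),round(x["confidence"],2)) for x in r.spot_point(q,k)[:2]])
def crop(n,c): x,y=c.astype(int); return cv2.resize(cv2.imread("pics/"+n)[y-40:y+20,x-15:x+15],(180,360),interpolation=2)
b=np.hstack([crop("s7.png",L[0]),crop("c7.png",L[1])]);print([l.astype(int) for l in L])
o=np.zeros((720//2,480+360,3),np.uint8);o[:,:480]=a;o[:,480:]=b
cv2.imwrite("pics/w7c.png",o[:,:800] if o.shape[1]<=800 else cv2.resize(o,(800,343)))
```

```text
side tip [276.1442 198.7026] mid [272.5094 165.0803]
blade [([273.0, 198.1], 0.62)]
handle_mid [([273.8, 164.0], 0.76)]
shoulder [([279.1, 180.4], 0.65)]
scene tip [320.7604 160.0554] mid [321.5449 120.9676]
blade [([321.2, 160.5], 0.63)]
handle_mid [([319.7, 122.8], 0.7)]
shoulder [([322.7, 142.6], 0.6)]
[array([276, 198]), array([320, 160])]
```

View pics/w7c.png

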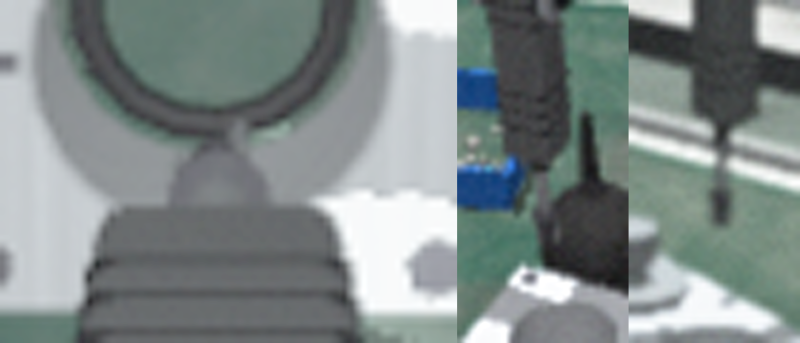

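>>> send_rows(
  increments=[
    {"slide": [0,0.003,0.02],"rotation": [0,0,0.1],"claw": 1},
    {"slide": [0,0.003,0.04],"rotation": [0,0,0.1],"claw": 1},
    {"slide": [0,0.003,0.055],"rotation": [0,0,0.1],"claw": 1},
    {"slide": [0,0.003,0.0655],"rotation": [0,0,0.1],"claw": 1},
    {"slide": [-0.006,0.003,0.0655],"rotation": [0,0,0.1],"claw": 1},
    {"slide": [-0.012,0.003,0.0655],"rotation": [0,0,0.1],"claw": 1},
    {"slide": [-0.016,0.003,0.0655],"rotation": [0,0,0.1],"claw": 1},
    {"slide": [-0.016,0.003,0.0655],"rotation": [0,0,0.1],"claw": 1},
  ],
)

```text
clock: 17.55
ee_pos: [0.6208, -0.0466, 0.1833]
ee_rot: [3.113, -0.421, 0.003]
force: [0.3, -0.0, -1.9]
finger_gap: 0.0233
```

```bash
cat >> h.py <<'E'
def pos():
    fs=[];
    st=r.read_state();h=RB.T@(st["ee_pos"]-np.r_[B,0]);f=RB.T@st["force"]
    print(st["clock"],"xh,yh mm",(1e3*np.array([h[0],-h[1]])).round(2),"z",st["ee_pos"][2],"F housing x,y,z",np.array([f[0],-f[1],-f[2]]).round(2),"M",st["wrist_torque"],"rotdev",np.degrees((Ro.from_matrix(RB).inv()*Ro.from_rotvec(st["ee_rot"])).as_rotvec()).round(2))
E
python3 -c "
from h import *
pos()"
```

```text
17.55 xh,yh mm [-15.29  -4.61] z 0.18330547890440377 F housing x,y,z [ 0.29  0.04 -1.89] M [-0.0613 -0.0215 -0.0608] rotdev [0.   0.11 0.12]
```

>>> send_rows(
  increments=[
    {"slide": [-0.002,-0.0013,0.0005],"rotation": [0,0,0],"claw": 1},
    {"slide": [-0.004,-0.0013,0.0005],"rotation": [0,0,0],"claw": 1},
    {"slide": [-0.006,-0.0013,0.0005],"rotation": [0,0,0],"claw": 1},
    {"slide": [-0.0075,-0.0013,0.0005],"rotation": [0,0,0],"claw": 1},
    {"slide": [-0.009,-0.0013,0.0005],"rotation": [0,0,0],"claw": 1},
    {"slide": [-0.0097,-0.0013,0.0005],"rotation": [0,0,0],"claw": 1},
    {"slide": [-0.0097,-0.0013,0.0005],"rotation": [0,0,0],"claw": 1},
    {"slide": [-0.0097,-0.0013,0.0005],"rotation": [0,0,0],"claw": 1},
  ],
)

```text
clock: 18.35
ee_pos: [0.6122, -0.043, 0.1817]
ee_rot: [3.113, -0.422, 0.001]
force: [2.0, -0.0, -3.1]
finger_gap: 0.0237
```

```bash
python3 -c "
from h import *
pos()"
```

```text
18.35 xh,yh mm [-24.59  -3.45] z 0.18171035438367297 F housing x,y,z [ 1.9   0.51 -3.14] M [-0.0715 -0.2288 -0.0115] rotdev [-0.02  0.06  0.14]
```

```bash
cat > c.py <<'E'
import sys,json
from h import *
def gen(cmd,C,rho0,rho1,phi0,phi1,n):
    "n calls of rows (slide x,y tcp in m) from cmd (mm, housing) on the arc"
    C=np.array(C);cmd=np.array(cmd,float);N=8*n
    for k in range(n):
        rows=[]
        for i in range(8):
            t=(8*k+i+1)/N;f=np.radians(phi0+(phi1-phi0)*t);q=C+(rho0+(rho1-rho0)*t)*np.array([-np.cos(f),np.sin(f)])
            d=q-cmd;rows.append([round(d[0]/1e3,4),round(-d[1]/1e3,4)])
        cmd=cmd+np.array([rows[-1][0],-rows[-1][1]])*1e3
        print(json.dumps(rows))
    print("cmd",cmd.round(2).tolist())
E
python3 -c "
from c import *
gen([-24.6,-3.45],[-1.2,-3.3],24.0,24.5,0,40,2)"
```

```text
[[-0.0006, -0.0012], [-0.0006, -0.0022], [-0.0005, -0.0033], [-0.0004, -0.0043], [-0.0002, -0.0054], [0.0, -0.0064], [0.0003, -0.0074], [0.0006, -0.0084]]
[[0.0004, -0.001], [0.0008, -0.002], [0.0012, -0.003], [0.0017, -0.0039], [0.0022, -0.0049], [0.0028, -0.0058], [0.0034, -0.0066], [0.004, -0.0075]]
cmd [-20.0, 12.45]
```

>>> send_rows(
  increments=[
    {"slide": [-0.0006,-0.0012,0],"rotation": [0,0,0],"claw": 1},
    {"slide": [-0.0006,-0.0022,0],"rotation": [0,0,0],"claw": 1},
    {"slide": [-0.0005,-0.0033,0],"rotation": [0,0,0],"claw": 1},
    {"slide": [-0.0004,-0.0043,0],"rotation": [0,0,0],"claw": 1},
    {"slide": [-0.0002,-0.0054,0],"rotation": [0,0,0],"claw": 1},
    {"slide": [0,-0.0064,0],"rotation": [0,0,0],"claw": 1},
    {"slide": [0.0003,-0.0074,0],"rotation": [0,0,0],"claw": 1},
    {"slide": [0.0006,-0.0084,0],"rotation": [0,0,0],"claw": 1},
  ],
)

```text
clock: 19.15
ee_pos: [0.6147, -0.035, 0.1816]
ee_rot: [3.113, -0.422, 0.0]
force: [-0.2, -1.1, -2.6]
finger_gap: 0.0236
```

```bash
python3 -c "
from h import *
pos()"
```

```text
19.15 xh,yh mm [-24.31   4.93] z 0.18156413098420865 F housing x,y,z [ 0.06 -1.09 -2.63] M [-0.3792 -0.1572 -0.0461] rotdev [-0.03  0.02  0.13]
```

>>> send_rows(
  increments=[
    {"slide": [0.0004,-0.001,0],"rotation": [0,0,0],"claw": 1},
    {"slide": [0.0008,-0.002,0],"rotation": [0,0,0],"claw": 1},
    {"slide": [0.0012,-0.003,0],"rotation": [0,0,0],"claw": 1},
    {"slide": [0.0017,-0.0039,0],"rotation": [0,0,0],"claw": 1},
    {"slide": [0.0022,-0.0049,0],"rotation": [0,0,0],"claw": 1},
    {"slide": [0.0028,-0.0058,0],"rotation": [0,0,0],"claw": 1},
    {"slide": [0.0034,-0.0066,0],"rotation": [0,0,0],"claw": 1},
    {"slide": [0.004,-0.0075,0],"rotation": [0,0,0],"claw": 1},
  ],
)

```text
clock: 19.95
ee_pos: [0.6207, -0.0288, 0.1816]
ee_rot: [3.113, -0.422, 0.001]
force: [0.7, -1.6, -2.1]
finger_gap: 0.0233
```

```bash
python3 -c "
from h import *
pos()
from c import *
gen([-20.0,12.45],[-1.2,-3.3],24.5,24.5,40,80,2)"
```

```text
19.95 xh,yh mm [-20.13  12.55] z 0.18164330746969815 F housing x,y,z [ 1.07 -1.36 -2.13] M [-0.4288 -0.1845  0.0246] rotdev [-0.01  0.03  0.13]
[[0.0007, -0.0008], [0.0015, -0.0016], [0.0022, -0.0023], [0.0031, -0.003], [0.0039, -0.0037], [0.0047, -0.0043], [0.0056, -0.0049], [0.0065, -0.0055]]
[[0.001, -0.0005], [0.0019, -0.001], [0.0029, -0.0014], [0.0039, -0.0018], [0.0049, -0.0021], [0.006, -0.0024], [0.007, -0.0027], [0.008, -0.0029]]
cmd [-5.5, 20.85]
```

>>> send_rows(
  increments=[
    {"slide": [0.0007,-0.0008,0],"rotation": [0,0,0],"claw": 1},
    {"slide": [0.0015,-0.0016,0],"rotation": [0,0,0],"claw": 1},
    {"slide": [0.0022,-0.0023,0],"rotation": [0,0,0],"claw": 1},
    {"slide": [0.0031,-0.003,0],"rotation": [0,0,0],"claw": 1},
    {"slide": [0.0039,-0.0037,0],"rotation": [0,0,0],"claw": 1},
    {"slide": [0.0047,-0.0043,0],"rotation": [0,0,0],"claw": 1},
    {"slide": [0.0056,-0.0049,0],"rotation": [0,0,0],"claw": 1},
    {"slide": [0.0065,-0.0055,0],"rotation": [0,0,0],"claw": 1},
  ],
)

```text
clock: 20.75
ee_pos: [0.6284, -0.0253, 0.1816]
ee_rot: [3.113, -0.422, 0.001]
force: [-0.6, -1.8, -1.8]
finger_gap: 0.0233
```

```bash
python3 -c "
from h import *
pos()"
```

```text
20.75 xh,yh mm [-13.63  17.93] z 0.18161139218855543 F housing x,y,z [-0.12 -1.94 -1.83] M [-0.4199  0.083   0.0424] rotdev [-0.02  0.03  0.14]
```

>>> send_rows(
  increments=[
    {"slide": [0.001,-0.0005,0],"rotation": [0,0,0],"claw": 1},
    {"slide": [0.0019,-0.001,0],"rotation": [0,0,0],"claw": 1},
    {"slide": [0.0029,-0.0014,0],"rotation": [0,0,0],"claw": 1},
    {"slide": [0.0039,-0.0018,0],"rotation": [0,0,0],"claw": 1},
    {"slide": [0.0049,-0.0021,0],"rotation": [0,0,0],"claw": 1},
    {"slide": [0.006,-0.0024,0],"rotation": [0,0,0],"claw": 1},
    {"slide": [0.007,-0.0027,0],"rotation": [0,0,0],"claw": 1},
    {"slide": [0.008,-0.0029,0],"rotation": [0,0,0],"claw": 1},
  ],
)

```text
clock: 21.55
ee_pos: [0.6367, -0.0246, 0.1815]
ee_rot: [3.113, -0.422, 0.0]
force: [-1.3, -0.3, -2.1]
finger_gap: 0.0236
```

```bash
python3 -c "
from h import *
pos()
from c import *
gen([-5.5,20.85],[-1.2,-3.3],24.5,24.5,80,120,2)"
```

```text
21.55 xh,yh mm [-5.76 20.86] z 0.18152678107306225 F housing x,y,z [-1.19 -0.66 -2.07] M [-0.2164  0.2304  0.0553] rotdev [-0.01  0.01  0.13]
[[0.0011, -0.0001], [0.0022, -0.0003], [0.0032, -0.0003], [0.0043, -0.0003], [0.0054, -0.0003], [0.0064, -0.0003], [0.0075, -0.0001], [0.0086, 0.0]]
[[0.001, 0.0002], [0.002, 0.0005], [0.0031, 0.0008], [0.0041, 0.0011], [0.0051, 0.0015], [0.0061, 0.0019], [0.007, 0.0024], [0.0079, 0.0029]]
cmd [11.0, 17.95]
```

```bash
python3 -c "
from c import *
gen([-5.5,20.85],[-1.4,-1.6],23.3,24.6,79.7,100,1)
gen([3.0,22.6],[-1.4,-1.6],24.6,24.6,100,120,1)"
```

```text
[[0.0009, -0.0008], [0.0019, -0.0011], [0.003, -0.0013], [0.004, -0.0015], [0.0051, -0.0016], [0.0062, -0.0017], [0.0073, -0.0018], [0.0084, -0.0018]]
cmd [2.9, 22.65]
[[0.0009, 0.0002], [0.002, 0.0004], [0.003, 0.0007], [0.004, 0.0011], [0.005, 0.0015], [0.006, 0.0019], [0.007, 0.0024], [0.0079, 0.0029]]
cmd [10.9, 19.7]
```

>>> send_rows(
  increments=[
    {"slide": [0.0009,-0.0008,0],"rotation": [0,0,0],"claw": 1},
    {"slide": [0.0019,-0.0011,0],"rotation": [0,0,0],"claw": 1},
    {"slide": [0.003,-0.0013,0],"rotation": [0,0,0],"claw": 1},
    {"slide": [0.004,-0.0015,0],"rotation": [0,0,0],"claw": 1},
    {"slide": [0.0051,-0.0016,0],"rotation": [0,0,0],"claw": 1},
    {"slide": [0.0062,-0.0017,0],"rotation": [0,0,0],"claw": 1},
    {"slide": [0.0073,-0.0018,0],"rotation": [0,0,0],"claw": 1},
    {"slide": [0.0084,-0.0018,0],"rotation": [0,0,0],"claw": 1},
  ],
)

```text
clock: 22.35
ee_pos: [0.6454, -0.0252, 0.1816]
ee_rot: [3.113, -0.422, 0.001]
force: [-2.3, -1.0, -1.8]
finger_gap: 0.0232
```

```bash
python3 -c "
from h import *
pos()"
```

```text
22.35 xh,yh mm [ 2.79 22.49] z 0.1816040413358999 F housing x,y,z [-2.   -1.54 -1.84] M [-0.612   0.536  -0.0935] rotdev [-0.03  0.03  0.14]
```

>>> send_rows(
  increments=[
    {"slide": [0.0009,0.0002,0],"rotation": [0,0,0],"claw": 1},
    {"slide": [0.002,0.0004,0],"rotation": [0,0,0],"claw": 1},
    {"slide": [0.003,0.0007,0],"rotation": [0,0,0],"claw": 1},
    {"slide": [0.004,0.0011,0],"rotation": [0,0,0],"claw": 1},
    {"slide": [0.005,0.0015,0],"rotation": [0,0,0],"claw": 1},
    {"slide": [0.006,0.0019,0],"rotation": [0,0,0],"claw": 1},
    {"slide": [0.007,0.0024,0],"rotation": [0,0,0],"claw": 1},
    {"slide": [0.0079,0.0029,0],"rotation": [0,0,0],"claw": 1},
  ],
)

```text
clock: 23.15
ee_pos: [0.6522, -0.03, 0.1816]
ee_rot: [3.113, -0.422, 0.0]
force: [-2.3, -2.0, -1.1]
finger_gap: 0.0234
```

```bash
python3 -c "
from c import *
pos()
gen([10.8,19.75],[-1.4,-1.6],24.6,24.6,120,160,2)"
```

```text
23.15 xh,yh mm [10.55 19.66] z 0.18155536022276733 F housing x,y,z [-1.69 -2.52 -1.06] M [-0.2919  0.82    0.0696] rotdev [-0.02  0.01  0.13]
[[0.001, 0.0006], [0.0019, 0.0012], [0.0028, 0.0018], [0.0036, 0.0025], [0.0044, 0.0032], [0.0052, 0.004], [0.0059, 0.0047], [0.0066, 0.0055]]
[[0.0007, 0.0009], [0.0014, 0.0017], [0.0019, 0.0026], [0.0025, 0.0036], [0.003, 0.0045], [0.0035, 0.0055], [0.0039, 0.0064], [0.0043, 0.0074]]
cmd [21.7, 6.85]
```

>>> send_rows(
  increments=[
    {"slide": [0.001,0.0006,0],"rotation": [0,0,0],"claw": 1},
    {"slide": [0.0019,0.0012,0],"rotation": [0,0,0],"claw": 1},
    {"slide": [0.0028,0.0018,0],"rotation": [0,0,0],"claw": 1},
    {"slide": [0.0036,0.0025,0],"rotation": [0,0,0],"claw": 1},
    {"slide": [0.0044,0.0032,0],"rotation": [0,0,0],"claw": 1},
    {"slide": [0.0052,0.004,0],"rotation": [0,0,0],"claw": 1},
    {"slide": [0.0059,0.0047,0],"rotation": [0,0,0],"claw": 1},
    {"slide": [0.0066,0.0055,0],"rotation": [0,0,0],"claw": 1},
  ],
)

```text
clock: 23.95
ee_pos: [0.6573, -0.037, 0.1817]
ee_rot: [-3.113, 0.422, -0.001]
force: [-3.3, -0.5, -1.8]
finger_gap: 0.0233
```

```bash
cat >> h.py <<'E'
def nf(phi,L=.25):
    st=r.read_state();F=st["force"];m=st["wrist_torque"]-np.array([-.06,-.02,0]);G=np.array([-m[1]/L,m[0]/L,0])
    a=np.radians(phi)
    for n,f in(("F",F),("M",G)):
        h=RB.T@f;q=np.array([h[0],-h[1]]);print(n,"normal %.2f friction %.2f"%(q@[np.cos(a),-np.sin(a)],q@[-np.sin(a),-np.cos(a)]),end="; ")
    pos()
E
python3 -c "
from h import *
nf(140)"
```

```text
F normal 3.21 friction 0.89; M normal 2.57 friction 1.31; 23.95 xh,yh mm [17.29 14.31] z 0.18168687654855878 F housing x,y,z [-3.03 -1.39 -1.83] M [-0.032   0.7003 -0.0191] rotdev [0.01 0.03 0.13]
```

>>> send_rows(
  increments=[
    {"slide": [0.0007,0.0009,0],"rotation": [0,0,0],"claw": 1},
    {"slide": [0.0014,0.0017,0],"rotation": [0,0,0],"claw": 1},
    {"slide": [0.0019,0.0026,0],"rotation": [0,0,0],"claw": 1},
    {"slide": [0.0025,0.0036,0],"rotation": [0,0,0],"claw": 1},
    {"slide": [0.003,0.0045,0],"rotation": [0,0,0],"claw": 1},
    {"slide": [0.0035,0.0055,0],"rotation": [0,0,0],"claw": 1},
    {"slide": [0.0039,0.0064,0],"rotation": [0,0,0],"claw": 1},
    {"slide": [0.0043,0.0074,0],"rotation": [0,0,0],"claw": 1},
  ],
)

```text
clock: 24.75
ee_pos: [0.6594, -0.0454, 0.1817]
ee_rot: [3.113, -0.422, 0.001]
force: [-2.1, 1.5, -2.2]
finger_gap: 0.0231
```

```bash
python3 -c "
from c import *
nf(160)
gen([21.7,6.85],[-1.4,-1.6],24.6,24.6,160,200,2)"
```

```text
F normal 1.93 friction 1.71; M normal 2.76 friction 0.91; 24.75 xh,yh mm [21.58  6.69] z 0.1816986553080275 F housing x,y,z [-2.4   0.95 -2.19] M [0.1106 0.6866 0.0015] rotdev [-0.01  0.04  0.13]
[[0.0004, 0.0011], [0.0007, 0.0021], [0.0009, 0.0031], [0.0011, 0.0042], [0.0013, 0.0052], [0.0014, 0.0063], [0.0015, 0.0074], [0.0015, 0.0084]]
[[-0.0, 0.0011], [-0.0001, 0.0022], [-0.0002, 0.0033], [-0.0004, 0.0043], [-0.0006, 0.0054], [-0.0008, 0.0064], [-0.0011, 0.0074], [-0.0015, 0.0085]]
cmd [21.7, -10.05]
```

Steady at about 2.5–3 N; continuing.

>>> send_rows(
  increments=[
    {"slide": [0.0004,0.0011,0],"rotation": [0,0,0],"claw": 1},
    {"slide": [0.0007,0.0021,0],"rotation": [0,0,0],"claw": 1},
    {"slide": [0.0009,0.0031,0],"rotation": [0,0,0],"claw": 1},
    {"slide": [0.0011,0.0042,0],"rotation": [0,0,0],"claw": 1},
    {"slide": [0.0013,0.0052,0],"rotation": [0,0,0],"claw": 1},
    {"slide": [0.0014,0.0063,0],"rotation": [0,0,0],"claw": 1},
    {"slide": [0.0015,0.0074,0],"rotation": [0,0,0],"claw": 1},
    {"slide": [0.0015,0.0084,0],"rotation": [0,0,0],"claw": 1},
  ],
)

```text
clock: 25.55
ee_pos: [0.6586, -0.0538, 0.1817]
ee_rot: [3.113, -0.422, 0.001]
force: [-0.7, 1.4, -2.0]
finger_gap: 0.023
```

```bash
python3 -c "
from h import *
nf(180)"
```

```text
F normal 1.02 friction 1.20; M normal 2.53 friction 1.44; 25.55 xh,yh mm [23.01 -1.62] z 0.18170567157767983 F housing x,y,z [-1.02  1.2  -1.97] M [ 0.454   0.4944 -0.0223] rotdev [-0.    0.04  0.13]
```

>>> send_rows(
  increments=[
    {"slide": [0,0.0011,0],"rotation": [0,0,0],"claw": 1},
    {"slide": [-0.0001,0.0022,0],"rotation": [0,0,0],"claw": 1},
    {"slide": [-0.0002,0.0033,0],"rotation": [0,0,0],"claw": 1},
    {"slide": [-0.0004,0.0043,0],"rotation": [0,0,0],"claw": 1},
    {"slide": [-0.0006,0.0054,0],"rotation": [0,0,0],"claw": 1},
    {"slide": [-0.0008,0.0064,0],"rotation": [0,0,0],"claw": 1},
    {"slide": [-0.0011,0.0074,0],"rotation": [0,0,0],"claw": 1},
    {"slide": [-0.0015,0.0085,0],"rotation": [0,0,0],"claw": 1},
  ],
)

```text
clock: 26.35
ee_pos: [0.655, -0.0617, 0.1818]
ee_rot: [3.113, -0.422, 0.002]
force: [0.4, 1.8, -1.7]
finger_gap: 0.0234
```

```bash
python3 -c "
from c import *
nf(200)
gen([21.7,-10.05],[-1.4,-1.6],24.6,24.6,200,240,2)"
```

```text
F normal 0.69 friction 1.72; M normal 1.94 friction 1.19; 26.35 xh,yh mm [ 21.66 -10.16] z 0.18176548180779165 F housing x,y,z [-0.06  1.85 -1.71] M [0.463  0.2032 0.0305] rotdev [-0.    0.06  0.13]
[[-0.0004, 0.001], [-0.0008, 0.0019], [-0.0013, 0.0029], [-0.0018, 0.0039], [-0.0024, 0.0048], [-0.0029, 0.0057], [-0.0036, 0.0065], [-0.0043, 0.0074]]
[[-0.0007, 0.0008], [-0.0014, 0.0015], [-0.0022, 0.0023], [-0.003, 0.003], [-0.0038, 0.0037], [-0.0047, 0.0043], [-0.0056, 0.0049], [-0.0065, 0.0055]]
cmd [10.9, -22.95]
```

```bash
python3 -c "
from c import *
gen([21.7,-10.05],[-0.9,-2.4],24.2,24.9,199,220,1)
gen([18.2,-18.4],[-0.9,-2.4],24.9,24.9,220,240,1)"
```

```text
[[-0.0, 0.0013], [-0.0004, 0.0024], [-0.0008, 0.0034], [-0.0012, 0.0044], [-0.0017, 0.0055], [-0.0023, 0.0064], [-0.0029, 0.0074], [-0.0035, 0.0084]]
cmd [18.2, -18.45]
[[-0.0007, 0.0008], [-0.0015, 0.0016], [-0.0023, 0.0024], [-0.0031, 0.0031], [-0.0039, 0.0038], [-0.0048, 0.0044], [-0.0057, 0.005], [-0.0066, 0.0056]]
cmd [11.6, -24.0]
```

>>> send_rows(
  increments=[
    {"slide": [0,0.0013,0],"rotation": [0,0,0],"claw": 1},
    {"slide": [-0.0004,0.0024,0],"rotation": [0,0,0],"claw": 1},
    {"slide": [-0.0008,0.0034,0],"rotation": [0,0,0],"claw": 1},
    {"slide": [-0.0012,0.0044,0],"rotation": [0,0,0],"claw": 1},
    {"slide": [-0.0017,0.0055,0],"rotation": [0,0,0],"claw": 1},
    {"slide": [-0.0023,0.0064,0],"rotation": [0,0,0],"claw": 1},
    {"slide": [-0.0029,0.0074,0],"rotation": [0,0,0],"claw": 1},
    {"slide": [-0.0035,0.0084,0],"rotation": [0,0,0],"claw": 1},
  ],
)

```text
clock: 27.15
ee_pos: [0.6491, -0.0688, 0.1817]
ee_rot: [3.113, -0.422, 0.001]
force: [-1.2, 2.5, -1.9]
finger_gap: 0.0231
```

```bash
python3 -c "
from h import *
nf(220)"
```

```text
F normal 2.72 friction 0.41; M normal 3.08 friction 0.79; 27.15 xh,yh mm [ 17.87 -18.58] z 0.18165951621029944 F housing x,y,z [-1.82  2.06 -1.89] M [ 0.6854  0.2545 -0.0151] rotdev [-0.01  0.03  0.13]
```

>>> send_rows(
  increments=[
    {"slide": [-0.0007,0.0008,0],"rotation": [0,0,0],"claw": 1},
    {"slide": [-0.0015,0.0016,0],"rotation": [0,0,0],"claw": 1},
    {"slide": [-0.0023,0.0024,0],"rotation": [0,0,0],"claw": 1},
    {"slide": [-0.0031,0.0031,0],"rotation": [0,0,0],"claw": 1},
    {"slide": [-0.0039,0.0038,0],"rotation": [0,0,0],"claw": 1},
    {"slide": [-0.0048,0.0044,0],"rotation": [0,0,0],"claw": 1},
    {"slide": [-0.0057,0.005,0],"rotation": [0,0,0],"claw": 1},
    {"slide": [-0.0066,0.0056,0],"rotation": [0,0,0],"claw": 1},
  ],
)

```text
clock: 27.95
ee_pos: [0.6414, -0.0725, 0.1818]
ee_rot: [3.113, -0.422, 0.001]
force: [0.3, 2.9, -1.2]
finger_gap: 0.0235
```

```bash
python3 -c "
from c import *
nf(240)
gen([11.6,-24.05],[-0.9,-2.4],24.9,24.9,240,280,2)"
```

```text
F normal 2.76 friction 0.99; M normal 3.09 friction 1.34; 27.95 xh,yh mm [ 11.4 -24.1] z 0.18177295856327685 F housing x,y,z [-0.53  2.88 -1.2 ] M [ 0.7723 -0.1484 -0.0018] rotdev [-0.01  0.05  0.13]
[[-0.001, 0.0004], [-0.002, 0.0009], [-0.003, 0.0014], [-0.004, 0.0017], [-0.005, 0.0021], [-0.0061, 0.0024], [-0.0071, 0.0027], [-0.0082, 0.0029]]
[[-0.001, 0.0001], [-0.0021, 0.0003], [-0.0032, 0.0003], [-0.0043, 0.0003], [-0.0054, 0.0003], [-0.0065, 0.0003], [-0.0076, 0.0001], [-0.0086, -0.0]]
cmd [-5.2, -26.95]
```

>>> send_rows(
  increments=[
    {"slide": [-0.001,0.0004,0],"rotation": [0,0,0],"claw": 1},
    {"slide": [-0.002,0.0009,0],"rotation": [0,0,0],"claw": 1},
    {"slide": [-0.003,0.0014,0],"rotation": [0,0,0],"claw": 1},
    {"slide": [-0.004,0.0017,0],"rotation": [0,0,0],"claw": 1},
    {"slide": [-0.005,0.0021,0],"rotation": [0,0,0],"claw": 1},
    {"slide": [-0.0061,0.0024,0],"rotation": [0,0,0],"claw": 1},
    {"slide": [-0.0071,0.0027,0],"rotation": [0,0,0],"claw": 1},
    {"slide": [-0.0082,0.0029,0],"rotation": [0,0,0],"claw": 1},
  ],
)

```text
clock: 28.75
ee_pos: [0.6328, -0.0732, 0.1817]
ee_rot: [3.113, -0.422, 0.001]
force: [1.3, 1.2, -2.4]
finger_gap: 0.0232
```

```bash
python3 -c "
from h import *
nf(260)"
```

```text
F normal 1.36 friction 1.21; M normal 2.37 friction 1.18; 28.75 xh,yh mm [  3.24 -27.07] z 0.18170587164690827 F housing x,y,z [ 0.95  1.55 -2.39] M [ 0.5035 -0.3697  0.0039] rotdev [-0.02  0.06  0.14]
```

>>> send_rows(
  increments=[
    {"slide": [-0.001,0.0001,0],"rotation": [0,0,0],"claw": 1},
    {"slide": [-0.0021,0.0003,0],"rotation": [0,0,0],"claw": 1},
    {"slide": [-0.0032,0.0003,0],"rotation": [0,0,0],"claw": 1},
    {"slide": [-0.0043,0.0003,0],"rotation": [0,0,0],"claw": 1},
    {"slide": [-0.0054,0.0003,0],"rotation": [0,0,0],"claw": 1},
    {"slide": [-0.0065,0.0003,0],"rotation": [0,0,0],"claw": 1},
    {"slide": [-0.0076,0.0001,0],"rotation": [0,0,0],"claw": 1},
    {"slide": [-0.0086,0,0],"rotation": [0,0,0],"claw": 1},
  ],
)

```text
clock: 29.55
ee_pos: [0.6243, -0.0708, 0.1817]
ee_rot: [3.113, -0.422, 0.001]
force: [0.7, 1.9, -1.9]
finger_gap: 0.0234
```

```bash
python3 -c "
from c import *
nf(280)
gen([-5.2,-26.95],[-1.1,-2.4],24.9,24.8,279.5,320,2)"
```

```text
F normal 2.05 friction -0.15; M normal 2.74 friction 0.53; 29.55 xh,yh mm [ -5.59 -26.99] z 0.18165467784947625 F housing x,y,z [ 0.21  2.04 -1.95] M [ 0.5032 -0.434   0.0201] rotdev [-0.02  0.03  0.13]
[[-0.0011, -0.0002], [-0.0022, -0.0005], [-0.0032, -0.0008], [-0.0043, -0.0011], [-0.0053, -0.0015], [-0.0063, -0.002], [-0.0073, -0.0024], [-0.0082, -0.003]]
[[-0.001, -0.0005], [-0.0019, -0.0012], [-0.0028, -0.0018], [-0.0036, -0.0025], [-0.0044, -0.0032], [-0.0052, -0.004], [-0.006, -0.0048], [-0.0067, -0.0056]]
cmd [-20.1, -18.35]
```

>>> send_rows(
  increments=[
    {"slide": [-0.0011,-0.0002,0],"rotation": [0,0,0],"claw": 1},
    {"slide": [-0.0022,-0.0005,0],"rotation": [0,0,0],"claw": 1},
    {"slide": [-0.0032,-0.0008,0],"rotation": [0,0,0],"claw": 1},
    {"slide": [-0.0043,-0.0011,0],"rotation": [0,0,0],"claw": 1},
    {"slide": [-0.0053,-0.0015,0],"rotation": [0,0,0],"claw": 1},
    {"slide": [-0.0063,-0.002,0],"rotation": [0,0,0],"claw": 1},
    {"slide": [-0.0073,-0.0024,0],"rotation": [0,0,0],"claw": 1},
    {"slide": [-0.0082,-0.003,0],"rotation": [0,0,0],"claw": 1},
  ],
)

```text
clock: 30.35
ee_pos: [0.6174, -0.0657, 0.1817]
ee_rot: [3.113, -0.422, 0.001]
force: [1.9, 1.2, -0.4]
finger_gap: 0.0231
```

```bash
python3 -c "
from h import *
nf(300)"
```

```text
F normal 2.17 friction 0.49; M normal 2.51 friction 1.12; 30.35 xh,yh mm [-13.61 -23.94] z 0.18172095379068967 F housing x,y,z [ 1.5   1.63 -0.45] M [ 0.184 -0.663 -0.043] rotdev [-0.02  0.05  0.14]
```

>>> send_rows(
  increments=[
    {"slide": [-0.001,-0.0005,0],"rotation": [0,0,0],"claw": 1},
    {"slide": [-0.0019,-0.0012,0],"rotation": [0,0,0],"claw": 1},
    {"slide": [-0.0028,-0.0018,0],"rotation": [0,0,0],"claw": 1},
    {"slide": [-0.0036,-0.0025,0],"rotation": [0,0,0],"claw": 1},
    {"slide": [-0.0044,-0.0032,0],"rotation": [0,0,0],"claw": 1},
    {"slide": [-0.0052,-0.004,0],"rotation": [0,0,0],"claw": 1},
    {"slide": [-0.006,-0.0048,0],"rotation": [0,0,0],"claw": 1},
    {"slide": [-0.0067,-0.0056,0],"rotation": [0,0,0],"claw": 1},
  ],
)

```text
clock: 31.15
ee_pos: [0.6123, -0.0587, 0.1816]
ee_rot: [3.112, -0.422, 0.001]
force: [2.3, -0.9, -1.8]
finger_gap: 0.0233
```

```bash
python3 -c "
from c import *
nf(320)
gen([-20.1,-18.35],[-1.2,-2.4],24.8,24.8,320,374,3)"
```

```text
F normal 1.70 friction 1.82; M normal 2.12 friction 1.15; 31.15 xh,yh mm [-20.32 -18.49] z 0.1816345766737275 F housing x,y,z [ 2.48 -0.3  -1.84] M [-0.0992 -0.6205  0.0484] rotdev [-0.04  0.04  0.14]
[[-0.0007, -0.0008], [-0.0013, -0.0015], [-0.0018, -0.0024], [-0.0024, -0.0032], [-0.0028, -0.004], [-0.0033, -0.0049], [-0.0037, -0.0058], [-0.0041, -0.0067]]
[[-0.0003, -0.0009], [-0.0007, -0.0018], [-0.0009, -0.0027], [-0.0012, -0.0037], [-0.0014, -0.0046], [-0.0015, -0.0056], [-0.0017, -0.0066], [-0.0017, -0.0075]]
[[-0.0001, -0.001], [-0.0001, -0.002], [-0.0001, -0.0029], [-0.0, -0.0039], [0.0001, -0.0049], [0.0002, -0.0058], [0.0004, -0.0068], [0.0006, -0.0077]]
cmd [-25.3, 3.55]
```

>>> send_rows(
  increments=[
    {"slide": [-0.0007,-0.0008,0],"rotation": [0,0,0],"claw": 1},
    {"slide": [-0.0013,-0.0015,0],"rotation": [0,0,0],"claw": 1},
    {"slide": [-0.0018,-0.0024,0],"rotation": [0,0,0],"claw": 1},
    {"slide": [-0.0024,-0.0032,0],"rotation": [0,0,0],"claw": 1},
    {"slide": [-0.0028,-0.004,0],"rotation": [0,0,0],"claw": 1},
    {"slide": [-0.0033,-0.0049,0],"rotation": [0,0,0],"claw": 1},
    {"slide": [-0.0037,-0.0058,0],"rotation": [0,0,0],"claw": 1},
    {"slide": [-0.0041,-0.0067,0],"rotation": [0,0,0],"claw": 1},
  ],
)

```text
clock: 31.95
ee_pos: [0.6101, -0.0509, 0.1816]
ee_rot: [3.113, -0.422, 0.001]
force: [1.7, -0.5, -2.9]
finger_gap: 0.0235
```

```bash
python3 -c "
from h import *
nf(338)"
```

```text
F normal 1.66 friction 0.72; M normal 2.70 friction 0.51; 31.95 xh,yh mm [-24.5  -11.56] z 0.18162900227371498 F housing x,y,z [ 1.81 -0.04 -2.9 ] M [-0.1088 -0.7045 -0.0358] rotdev [-0.02  0.03  0.13]
```

>>> send_rows(
  increments=[
    {"slide": [-0.0003,-0.0009,0],"rotation": [0,0,0],"claw": 1},
    {"slide": [-0.0007,-0.0018,0],"rotation": [0,0,0],"claw": 1},
    {"slide": [-0.0009,-0.0027,0],"rotation": [0,0,0],"claw": 1},
    {"slide": [-0.0012,-0.0037,0],"rotation": [0,0,0],"claw": 1},
    {"slide": [-0.0014,-0.0046,0],"rotation": [0,0,0],"claw": 1},
    {"slide": [-0.0015,-0.0056,0],"rotation": [0,0,0],"claw": 1},
    {"slide": [-0.0017,-0.0066,0],"rotation": [0,0,0],"claw": 1},
    {"slide": [-0.0017,-0.0075,0],"rotation": [0,0,0],"claw": 1},
  ],
)

```text
clock: 32.75
ee_pos: [0.6105, -0.0434, 0.1816]
ee_rot: [3.112, -0.422, 0.001]
force: [1.4, -1.5, -1.2]
finger_gap: 0.0232
```

```bash
python3 -c "
from h import *
nf(356)"
```

```text
F normal 1.63 friction 1.19; M normal 2.35 friction 1.32; 32.75 xh,yh mm [-26.07  -4.2 ] z 0.1816400898514082 F housing x,y,z [ 1.71 -1.07 -1.23] M [-0.499  -0.5308  0.0363] rotdev [-0.03  0.04  0.14]
```

>>> send_rows(
  increments=[
    {"slide": [-0.0001,-0.001,0],"rotation": [0,0,0],"claw": 1},
    {"slide": [-0.0001,-0.002,0],"rotation": [0,0,0],"claw": 1},
    {"slide": [-0.0001,-0.0029,0],"rotation": [0,0,0],"claw": 1},
    {"slide": [0,-0.0039,0],"rotation": [0,0,0],"claw": 1},
    {"slide": [0.0001,-0.0049,0],"rotation": [0,0,0],"claw": 1},
    {"slide": [0.0002,-0.0058,0],"rotation": [0,0,0],"claw": 1},
    {"slide": [0.0004,-0.0068,0],"rotation": [0,0,0],"claw": 1},
    {"slide": [0.0006,-0.0077,0],"rotation": [0,0,0],"claw": 1},
  ],
)

```text
clock: 33.55
ee_pos: [0.6131, -0.0359, 0.1816]
ee_rot: [3.113, -0.422, 0.001]
force: [1.5, -1.9, -2.3]
finger_gap: 0.0234
```

```bash
python3 -c "
from h import *
nf(374)"
```

```text
F normal 2.20 friction 0.94; M normal 2.29 friction 0.11; 33.55 xh,yh mm [-25.57   3.69] z 0.18157349016579413 F housing x,y,z [ 1.91 -1.44 -2.28] M [-0.3642 -0.5047  0.0597] rotdev [-0.01  0.02  0.13]
```

>>> send_rows(
  increments=[
    {"slide": [0.01,0.002,0],"rotation": [0,0,0],"claw": 1},
    {"slide": [0.024,0.0057,0],"rotation": [0,0,0],"claw": 1},
    {"slide": [0.024,0.0057,-0.01],"rotation": [0,0,0],"claw": 1},
    {"slide": [0.024,0.0057,-0.035],"rotation": [0,0,0],"claw": 1},
    {"slide": [0.024,0.0057,-0.065],"rotation": [0,0,0],"claw": 1},
    {"slide": [0.024,0.0057,-0.095],"rotation": [0,0,0],"claw": 1},
    {"slide": [0.024,0.0057,-0.11],"rotation": [0,0,0],"claw": 1},
    {"slide": [0.024,0.0057,-0.11],"rotation": [0,0,0],"claw": 1},
  ],
)

```text
clock: 34.35
ee_pos: [0.6359, -0.0477, 0.2949]
ee_rot: [-3.113, 0.422, -0.008]
force: [0.5, 0.7, -2.5]
finger_gap: 0.0234
```

```bash
cat >> h.py <<'E'
PG=np.array([.5037,-.3173,.152]);RG=Ro.from_rotvec([-2.6,.315,-.086]).as_matrix()
def back(ax,out): return PG+RG@np.array([0,-out,ax]),RG   # ax: along blade (+ down), out: out of trough
E
python3 -c "
from h import *
rep((PG+RG@np.array([0,-.1,-.115]),RG),back(-.03,.05))"
```

```text
34.35 [ 0.6359 -0.0477  0.2949] F [ 0.5483  0.6684 -2.4587] F tool [ 0.3387 -0.7873  2.4613] M tool [-0.0216  0.0486  0.013 ] 0.023370440965454823
slide [-0.0566, 0.2662, -0.0073] rot [30.03, -0.64, -1.5]
slide [-0.0569, 0.2669, 0.0913] rot [30.03, -0.64, -1.5]
```

>>> send_rows(
  increments=[
    {"slide": [-0.0095,0.0444,-0.001],"rotation": [5,-0.1,-0.25],"claw": 1},
    {"slide": [-0.019,0.0888,-0.002],"rotation": [10,-0.2,-0.5],"claw": 1},
    {"slide": [-0.0283,0.133,-0.004],"rotation": [15,-0.3,-0.75],"claw": 1},
    {"slide": [-0.0378,0.1775,-0.005],"rotation": [20,-0.4,-1],"claw": 1},
    {"slide": [-0.0472,0.222,-0.006],"rotation": [25,-0.5,-1.25],"claw": 1},
    {"slide": [-0.0566,0.266,-0.007],"rotation": [30,-0.6,-1.5],"claw": 1},
    {"slide": [-0.0566,0.266,-0.007],"rotation": [30,-0.6,-1.5],"claw": 1},
    {"slide": [-0.0566,0.266,-0.007],"rotation": [30,-0.6,-1.5],"claw": 1},
  ],
)

```text
clock: 35.15
ee_pos: [0.5082, -0.2909, 0.2965]
ee_rot: [-2.599, 0.323, -0.078]
force: [0.5, 0.1, -2.0]
finger_gap: 0.0235
```

```bash
python3 -c "
from h import *
rep(back(-.012,.045),back(-.012,.0),back(0,0))"
```

```text
35.15 [ 0.5082 -0.2909  0.2965] F [ 0.544   0.0764 -2.0437] F tool [0.5214 0.844  1.8694] M tool [-0.6951  0.0122  0.0021] 0.023536709213279744
slide [0.0026, 0.0505, 0.0996] rot [0.01, 0.22, -0.43]
slide [0.0029, 0.0955, 0.0996] rot [0.01, 0.22, -0.43]
slide [0.003, 0.0955, 0.1116] rot [0.01, 0.22, -0.43]
```

>>> send_rows(
  increments=[
    {"slide": [0.0007,0.0125,0.025],"rotation": [0,0.1,-0.1],"claw": 1},
    {"slide": [0.0013,0.025,0.05],"rotation": [0,0.1,-0.2],"claw": 1},
    {"slide": [0.002,0.038,0.075],"rotation": [0,0.2,-0.3],"claw": 1},
    {"slide": [0.0026,0.0505,0.0996],"rotation": [0,0.2,-0.4],"claw": 1},
    {"slide": [0.0026,0.0505,0.0996],"rotation": [0,0.2,-0.4],"claw": 1},
    {"slide": [0.0026,0.0505,0.0996],"rotation": [0,0.2,-0.4],"claw": 1},
    {"slide": [0.0026,0.0505,0.0996],"rotation": [0,0.2,-0.4],"claw": 1},
    {"slide": [0.0026,0.0505,0.0996],"rotation": [0,0.2,-0.4],"claw": 1},
  ],
)

```text
clock: 35.95
ee_pos: [0.514, -0.2842, 0.189]
ee_rot: [-2.604, 0.308, -0.091]
force: [-0.6, 0.0, -2.1]
finger_gap: 0.0235
```

```bash
python3 -c "
from h import *
rep(back(-.008,.045),back(-.008,.0),back(0,0))"
```

```text
35.95 [ 0.514  -0.2842  0.189 ] F [-0.5629  0.046  -2.0645] F tool [-0.5711  1.1034  1.7428] M tool [-0.7979 -0.0097  0.0216] 0.023451706351878494
slide [-0.0021, 0.0035, 0.0066] rot [0.18, -0.14, 0.38]
slide [-0.0024, 0.0485, 0.0068] rot [0.18, -0.14, 0.38]
slide [-0.0024, 0.0484, 0.0148] rot [0.18, -0.14, 0.38]
```

Down into the trough, then slide onto the stops.

>>> send_rows(
  increments=[
    {"slide": [-0.002,0.01,0.0067],"rotation": [0.2,-0.1,0.4],"claw": 1},
    {"slide": [-0.0022,0.018,0.0067],"rotation": [0.2,-0.1,0.4],"claw": 1},
    {"slide": [-0.0023,0.025,0.0067],"rotation": [0.2,-0.1,0.4],"claw": 1},
    {"slide": [-0.0024,0.032,0.0067],"rotation": [0.2,-0.1,0.4],"claw": 1},
    {"slide": [-0.0024,0.038,0.0067],"rotation": [0.2,-0.1,0.4],"claw": 1},
    {"slide": [-0.0024,0.043,0.0067],"rotation": [0.2,-0.1,0.4],"claw": 1},
    {"slide": [-0.0024,0.046,0.0067],"rotation": [0.2,-0.1,0.4],"claw": 1},
    {"slide": [-0.0024,0.046,0.0067],"rotation": [0.2,-0.1,0.4],"claw": 1},
  ],
)

```text
clock: 36.75
ee_pos: [0.5021, -0.3191, 0.1581]
ee_rot: [-2.598, 0.318, -0.084]
force: [0.4, 0.8, -2.0]
finger_gap: 0.0231
```

```bash
python3 -c "
from h import *
rep(back(-.008,.0),back(0,0))"
```

```text
36.75 [ 0.5021 -0.3191  0.1581] F [ 0.4163  0.7597 -2.0208] F tool [0.2242 0.2925 2.1676] M tool [-0.7437  0.0222 -0.0593] 0.023141283064609226
slide [0.0011, 0.0012, -0.0017] rot [-0.11, 0.07, -0.15]
slide [0.0011, 0.0012, 0.0063] rot [-0.11, 0.07, -0.15]
```

>>> send_rows(
  increments=[
    {"slide": [0.001,0.001,0],"rotation": [-0.1,0.1,-0.1],"claw": 1},
    {"slide": [0.001,0.0015,0.002],"rotation": [-0.1,0.1,-0.1],"claw": 1},
    {"slide": [0.001,0.0015,0.004],"rotation": [-0.1,0.1,-0.1],"claw": 1},
    {"slide": [0.001,0.0015,0.0055],"rotation": [-0.1,0.1,-0.1],"claw": 1},
    {"slide": [0.001,0.0015,0.0065],"rotation": [-0.1,0.1,-0.1],"claw": 1},
    {"slide": [0.001,0.0015,0.0072],"rotation": [-0.1,0.1,-0.1],"claw": 1},
    {"slide": [0.001,0.0015,0.0078],"rotation": [-0.1,0.1,-0.1],"claw": 1},
    {"slide": [0.001,0.0015,0.0078],"rotation": [-0.1,0.1,-0.1],"claw": 1},
  ],
)

```text
clock: 37.55
ee_pos: [0.5037, -0.317, 0.1522]
ee_rot: [-2.601, 0.316, -0.087]
force: [-2.7, -2.1, 7.1]
finger_gap: 0.0234
```

```bash
python3 -c "
from h import *
rep(back(0,0))"
```

```text
37.55 [ 0.5037 -0.317   0.1522] F [-2.6676 -2.1051  7.0727] F tool [-2.0707 -1.2188 -7.4697] M tool [-0.3628 -0.9045  0.0689] 0.02335039474611262
slide [0.0, 0.0003, -0.0] rot [0.05, -0.08, -0.02]
```

Contact on the stops at the same pose as the pickup. Release and back off along the handle.

>>> send_rows(
  increments=[
    {"slide": [0,0,-0.001],"rotation": [0,0,0],"claw": 0.7},
    {"slide": [0,0,-0.001],"rotation": [0,0,0],"claw": 0.4},
    {"slide": [0,0,-0.001],"rotation": [0,0,0],"claw": 0.3},
    {"slide": [0,0,-0.001],"rotation": [0,0,0],"claw": 0.3},
    {"slide": [0,0,-0.01],"rotation": [0,0,0],"claw": 0.3},
    {"slide": [0,0,-0.03],"rotation": [0,0,0],"claw": 0.3},
    {"slide": [0,0,-0.06],"rotation": [0,0,0],"claw": 0.3},
    {"slide": [0,0,-0.095],"rotation": [0,0,0],"claw": 0.3},
  ],
)

```text
clock: 38.35
ee_pos: [0.4919, -0.3626, 0.2338]
ee_rot: [-2.599, 0.315, -0.085]
force: [0.6, -0.1, -0.6]
finger_gap: 0.0596
```

>>> send_rows(
  increments=[
    {"slide": [0,-0.015,-0.03],"rotation": [0,0,0],"claw": 0.3},
    {"slide": [0,-0.03,-0.06],"rotation": [0,0,0],"claw": 0.3},
    {"slide": [0,-0.03,-0.06],"rotation": [0,0,0],"claw": 0.3},
    {"slide": [0,-0.03,-0.06],"rotation": [0,0,0],"claw": 0.3},
    {"slide": [0,-0.03,-0.06],"rotation": [0,0,0],"claw": 0.3},
    {"slide": [0,-0.03,-0.06],"rotation": [0,0,0],"claw": 0.3},
    {"slide": [0,-0.03,-0.06],"rotation": [0,0,0],"claw": 0.3},
    {"slide": [0,-0.03,-0.06],"rotation": [0,0,0],"claw": 0.3},
  ],
)

```text
clock: 39.15
ee_pos: [0.4911, -0.3664, 0.2994]
ee_rot: [-2.599, 0.316, -0.085]
force: [-0.5, -0.3, 0.3]
finger_gap: 0.0601
```

Run:
```python
from h import *
rep()
w=r.snapshot("wrist");save(w,"w8.png")
rs=lambda x,y,z:proj(w,SEAT+RT@np.array([x,y,z])).round(1)
print("exp end",rs(-.11,.012,.024),rs(-.11,-.012,.024),rs(-.11,.012,0),"lips",rs(-.031,.024,.022),rs(-.031,-.024,.022))
cv2.imwrite("pics/w8c.png",cv2.resize(cv2.imread("pics/w8.png"),(800,500),interpolation=2))
```

```text
39.15 [ 0.4911 -0.3664  0.2994] F [-0.4981 -0.318   0.2774] F tool [-0.4074  0.2308 -0.4548] M tool [-0.4777 -0.0314 -0.0319] 0.060052526968289145
exp end [310.8 213.6] [337.2 213.6] [311.1 237.8] lips [303.  191.7] [344.5 191.6]
```

View pics/w8c.png

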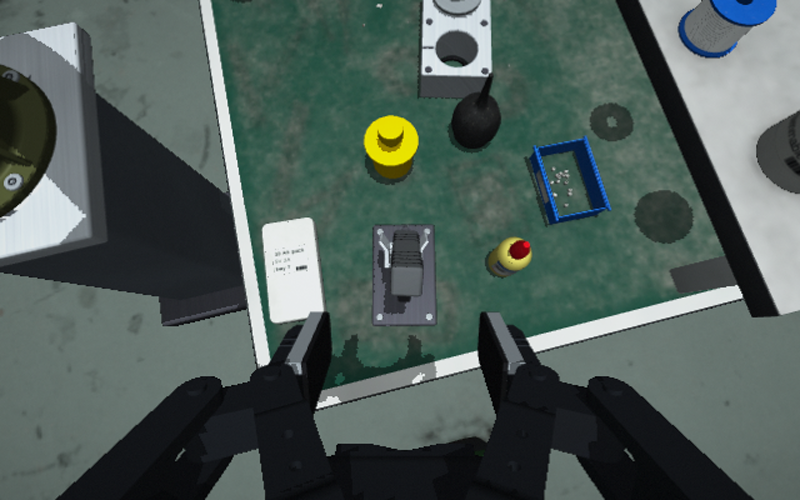

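```bash
python3 -c "
from h import *
print(r.close_job(), r.read_state()['clock'])"
```

```text
the job is handed in; nothing more can be done
the job is handed in; nothing more can be done
```

The whole sequence was carried out in the order asked, and the job was handed in at about 39 s of the allowed 72 s.

I laid the deburrer in the inclined rest, let go, and took it again by the handle end with the blade down. I then ran the blade clockwise round the open bore (bore_2) from the front groove back to it, and about 14° past it so the blade would not stop short. The tool moved along the edge at about 10 mm/s. The deburrer is back in the rest and released.

**Checks**
- **Pressing:** all readings round the lap showed contact, and side force was about 2–3 N for most of it. It was lighter on the first quarter, roughly 0.5–1 N near 80° after the groove, and briefly lighter again near 200°. Both times I moved the path outward. The force and moment readings differed by up to about 1.5 N.
- **Seating:** the tool touched the rest's stops at the same pose it was picked up from, within 0.3 mm. The last picture shows it in the trough with the handle end within 2 pixels of where it was expected.
- **Other objects:** the blower, the oil bottle and the power bank look undisturbed in that picture. The gripper was open and clear of everything, and the wrist forces I read never exceeded about 11 N.

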